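Pull down the sprung flap of the spares locker with the hook rod

TASK

Take the hook rod from the mat, put its side pin through the eye on the spares locker's sprung flap and swing the flap gently down until its hold-open catch snaps in and the flap stays down by itself. Then unhook, lower the rod back onto the mat and let go of it; work the flap only with the rod, never haul hard on its eye or let it spring back, and leave the other things on the bench where they are.

Things in the scene. Friction and masses are not known exactly. Their poses are not given: they have to be found in the camera images.
- rod_center (a point): centre of the hook rod's grey polymer handle, a flat-sided bar 120 long (x), 24 wide (y), 34 mm tall (z), lying on the mat; this point is 17 mm above its underside. x runs to the hook end, z up, y to its left. An 8 mm steel shaft leaves the handle's front end (60 mm ahead of here) and runs on 115 mm on the centre line. Mass 0.12 to 0.23 kg, balanced about 34 mm ahead of here
- pin (a point): middle of the rod's steel side pin: 172.5 mm ahead (x) of the handle's centre, 16 mm to its right (-y), level with it; rod axes. The pin, 7 mm thick, springs from the shaft's end to the right, 32 mm long from the shaft's centre line, its tip 5 mm nearer the handle than its root
- mat: the thin black rubber bench mat, 220 x 300 x 3 mm, fixed; origin at the centre of its underside, x along the 220 mm side, y along the 300 mm side
- locker: fixed plywood spares locker, 300 wide, 200 deep, 335 mm tall: two shut drawers below, aluminium drop-front flap above. Origin at the centre of its underside; -x points out of its front, y along its width. A quadrant on its -y side, 185 mm from the middle, carries the hold-open catch, set to hold the flap somewhere between 0.7 and 1.1 rad. When caught the flap settles back up to 0.07 rad and stays
- hinge (a point): middle of the flap's hinge pin, 155 mm above the bench at the foot of the flap; locker axes (the hinge runs along y)
- eye (a point): centre of the eyebolt's steel ring on the flap; flap shut: 135 mm above and 32 mm in front of the hinge, mid-width. Ring 18 mm inside, 30 outside, 6 mm bar; its hole's axis runs along the hinge (y), so a pin goes in sideways and stays in line as the flap turns. Axes turn with the flap: -x out of its outer face (29 mm behind this point), z up along it. Do not load it beyond 20 N
- flap (a joint): flap angle, rad: 0 shut (upright), grows as it swings out and down. Panel 165 mm tall, about 0.36 kg. Hinge springs pull it shut: at the eye 3.5 N near shut, 5 to 6 N near the catch; let go early it slams. At the catch the pull climbs to about 10 N, falls off over some 15 mm of eye travel and the catch snaps in; 5 mm beyond is a solid stop. Only then will the flap stay when eased off
- deck_patch: bystander, loose, not to be moved: black polymer deck patch 95 x 65 x 4 mm, lying flat
- eyebolt1: bystander, loose, not to be moved: spare eyebolt 60 mm long lying on the bench
- eyebolt2: bystander, loose, not to be moved: a second spare eyebolt 60 mm long lying on the bench
- binding_lever: bystander, loose, not to be moved: anodised binding lever 100 mm long, 24 mm wide, 16 mm high
- crimp_tool: bystander, loose, not to be moved: steel crimping pliers, 220 mm long, 15 mm high, jaws to x
- rivet_tin: bystander, loose, not to be moved: open steel rivet tin 85 x 65 x 30 mm
- screwdriver: bystander, loose, not to be moved: screwdriver with black handle, lying, tip to x
Not all that is in view belongs to the job. Of the things shaped like the part that bears rod_center, the grey one is meant.

How it is judged:
By the outcome, as a careful person would: the job done as asked, in the order asked, and still so for the second after the job is handed in, with the robot touching nothing.
It also fails if it takes over 72 s, if anything falls off the work surface, if the arm or the gripper's body presses on something with over 40 N, if the wrist force passes 120 N, or if a joint passes its speed limit or range.

ROBOT

A 6-joint arm with a two-finger parallel gripper is mounted at the origin on the work surface. World frame = base frame: x ahead of the robot, y to its left, z up, the work surface at z = 0. Lengths are in m, angles in rad, forces in N, time in s.
With the tool pointing down it reaches from about 0.3 to 0.775 m from the base axis. Payload 14.6 kg.
Tool frame: the origin (TCP) lies where the fingers leave the gripper's body, on its centre line; the fingertips stand 97 mm ahead of it and the grasp point (between the pads) lies 78 mm ahead of it (hold_point_z is the distance from the TCP to the grasp point, in m); x points along the fingers, y is the direction in which the jaws open and shut, and the axes are right-handed (so a half turn about x gives the same grasp; the last joint's range is limited). The gripper opens to 94 mm and grips with 3 to 60 N. Pads are 16 mm wide; open, the fingers measure 119 mm over their backs; the gripper's body (75 mm by 177 mm) begins 78 mm behind the grasp point.
Start: joints at [-1.327, 0.3, 1.521, -0, 1.321, -0.067], TCP at [0.168, -0.524, 0.303] pointing down, gripper open.
Joint ranges: [-3.03, 3.03], [-0.79, 2.21], [0.23, 2.52], [-1.04, 4.18], [0, 3.07], [-2.55, 2.55]. Speed limits (rad/s): [2.22, 2.22, 2.57, 3.14, 3.14, 3.14].

INTERFACE

Orientations are given as [roll, pitch, yaw] about the fixed x, y, z axes, in that order (R = Rz(yaw) Ry(pitch) Rx(roll)).
In Python, from workcell import read_state, snapshot, hand_in, hold_point_z gives the robot as it stands.
- The arm moves only by the tool carry_out, never from a script. Its arguments are lists of equal length, an entry for each row: "travel": the shift along the tool's x, y, z in cm, a list of three; "twist": the turn about the tool's x in rad. In form: {"travel": [[dx, dy, dz], ...], "twist": [twist, ...]}. A call has 1 to 12 rows; each row shifts and turns the commanded pose from where the row before left it, along the tool's axes as they then stand; what a row does not reach is not made up. A row lasts 1/8 s, in which the tool goes at most 62.5 mm and 10.7 degrees, less where a joint would pass 70% of its speed; a pose out of reach is approached as far as the arm can. A call with a gripper value outside its range is refused whole. "hand" is the opening, from -1 (shut) to 1 (fully open), set as the call begins (left out, the last holds). The fingers move at their own pace and stop on an object; the grip force is fixed at half the most. Time passes only in rows, so rows that do not move let the fingers close. It gives the time, the measured TCP pose, the force and the opening at its end, in the units of the state.
- read_state(): the state, without advancing time (a new reading comes with each control period).
- snapshot(name): name is "scene" or "side" or "wrist"; returns a dict with "pixels" (420x560x3 uint8, red, green, blue), "fx", "fy", "cx", "cy" (pixels), "rvec" (rotation vector, rad) and "tvec" (3), from world to camera coordinates, as OpenCV has them. Camera axes: x right, y down, z forward; pixel columns grow to the right and rows downward; lengths in m; the calibration is good to about 2 mm. A picture is of the moment at which its call begins. There is no depth.
- hand_in(): hands the job in, once; it reports no verdict.
The state is a dict: "time": time; "joint_positions": joint angles; "qvel": joint speeds; "tau": joint torques, N m; "position": TCP position; "orientation": TCP orientation; "contact_force": force on the tool from outside, world axes, zero at the start; "torque": the same for the moment, N m; "finger_gap": finger opening in m.
Only numpy, scipy, OpenCV 4.12 (cv2) and the standard library are available. Lean on these libraries where they do the work, as an engineer would, in place of code of your own. Each camera call takes 0.05 s, during which the arm holds its last target.

## Working session

There is one attempt and no reset: what is moved stays moved. The work goes in short steps, Python scripts to look and compute and a tool call to move; the robot and the scene stay as the last step left them, time stands still between calls to the robot, and variables do not carry over. Pictures are saved under pics/ and viewed, and the job is handed in when it is done.

Besides the shell and the picture viewer there is one more tool, called after "Call:" as name(argument=value, ...), one argument or row to a line, values as JSON. carry_out: Moves the arm, as the interface text tells. Its arguments: {"type":"object","properties":{"travel":{"type":"array"},"twist":{"type":"array"},"hand":{"type":"number"}},"required":["travel","twist"]}

```bash
ls; mkdir -p pics; cat > h.py <<'E'
import numpy as np, cv2, json
from workcell import read_state, snapshot, hand_in, hold_point_z
def shot(name,fn):
    s=snapshot(name); np.savez('pics/'+fn+'.npz',**{k:np.array(v) for k,v in s.items()})
    cv2.imwrite('pics/'+fn+'.png',cv2.cvtColor(np.asarray(s['pixels']),cv2.COLOR_RGB2BGR)); return s
def load(fn): return dict(np.load('pics/'+fn+'.npz'))
def crop(fn,x0,y0,x1,y1,k,out):
    im=cv2.imread('pics/'+fn+'.png')[y0:y1,x0:x1]
    cv2.imwrite('pics/'+out+'.png',cv2.resize(im,None,fx=k,fy=k,interpolation=cv2.INTER_CUBIC))
def ray(s,u,v):
    R,_=cv2.Rodrigues(np.array(s['rvec'],float)); t=np.array(s['tvec'],float).ravel()
    d=R.T@np.array([(u-s['cx'])/s['fx'],(v-s['cy'])/s['fy'],1.]); return -R.T@t,d
def onz(s,u,v,z):
    c,d=ray(s,u,v); return c+d*(z-c[2])/d[2]
def proj(s,P):
    K=np.array([[s['fx'],0,s['cx']],[0,s['fy'],s['cy']],[0,0,1.]],float)
    return cv2.projectPoints(np.atleast_2d(np.array(P,float)),np.array(s['rvec'],float),np.array(s['tvec'],float),K,None)[0].reshape(-1,2)
def tri(a,b):
    (c1,d1),(c2,d2)=ray(*a),ray(*b)
    A=np.stack([d1,-d2],1); x=np.linalg.lstsq(A,c2-c1,rcond=None)[0]
    p,q=c1+d1*x[0],c2+d2*x[1]; return (p+q)/2,np.linalg.norm(p-q)
E
python3 - <<'E'
from h import *
for n in ['scene','side','wrist']:
    s=shot(n,n+'0'); c,d=ray(s,280,210); print(n,s['fx'],c.round(3),d.round(3))
print(read_state(),hold_point_z)
E
```

```text
pics
scene 421.437038276035 [ 1.235 -0.445  0.948] [-0.65   0.401 -0.645]
side 472.7455239327133 [1.048 0.525 1.139] [-0.467 -0.421 -0.778]
wrist 356.4978207908217 [ 0.248 -0.497  0.384] [-0.287 -0.098 -0.953]
{'time': 0.15, 'joint_positions': array([-1.32660437e+00,  3.00354810e-01,  1.52143209e+00, -9.08343269e-06,
        1.32069664e+00, -6.66130373e-02]), 'qvel': array([-0.00049854, -0.00144894, -0.001198  ,  0.00026271, -0.00257598,
       -0.00050155]), 'tau': array([ 1.00011363e-03, -5.31961942e+01, -3.52821636e+01,  7.08330050e-02,
        2.36041256e-02, -6.73511636e-05]), 'position': array([ 0.16816576, -0.52354343,  0.30221311]), 'orientation': array([-1.62753326,  1.56990539,  1.82486664]), 'contact_force': array([-0.68701957,  0.07302946,  0.7457284 ]), 'torque': array([-0.0026631 ,  0.00952209,  0.02095238]), 'finger_gap': 0.09394781252022007} 0.0784
```

View pics/scene0.png

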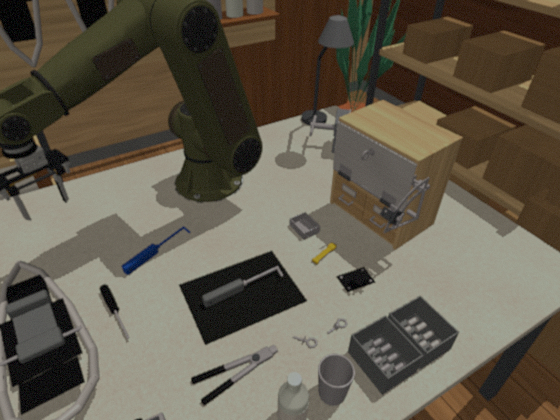

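View pics/side0.png

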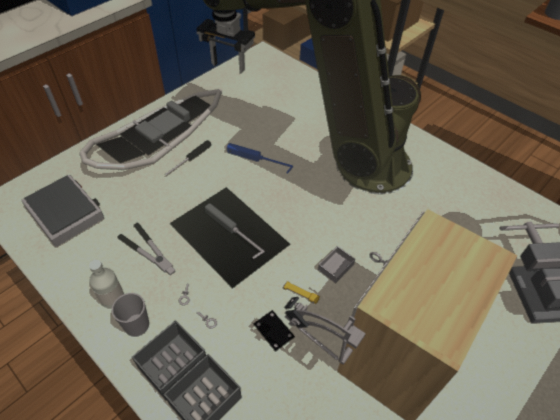

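View pics/wrist0.png

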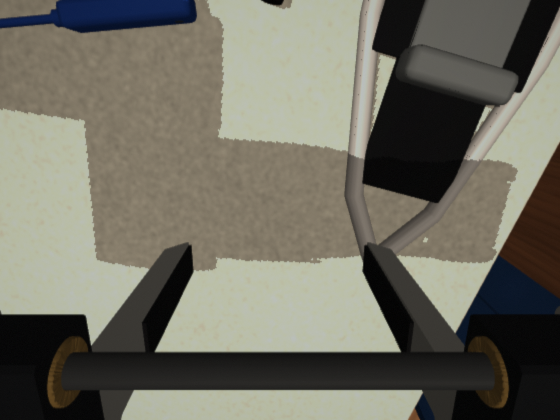

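The scene shows two hook rods: a grey one on the mat (scene 222,292; side 221,217) and a blue one on the bench (scene 142,258; side 243,152). The grey one on the mat fits the description. I'll confirm it in enlarged crops, along with the locker and its eye.

```bash
python3 - <<'E'
from h import *
crop('scene0',170,240,320,350,5,'c1')
crop('scene0',310,90,470,250,4,'c2')
crop('side0',160,170,310,290,5,'c3')
crop('side0',270,200,520,410,3,'c4')
E
```

```text
(no output)
```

View pics/c1.png

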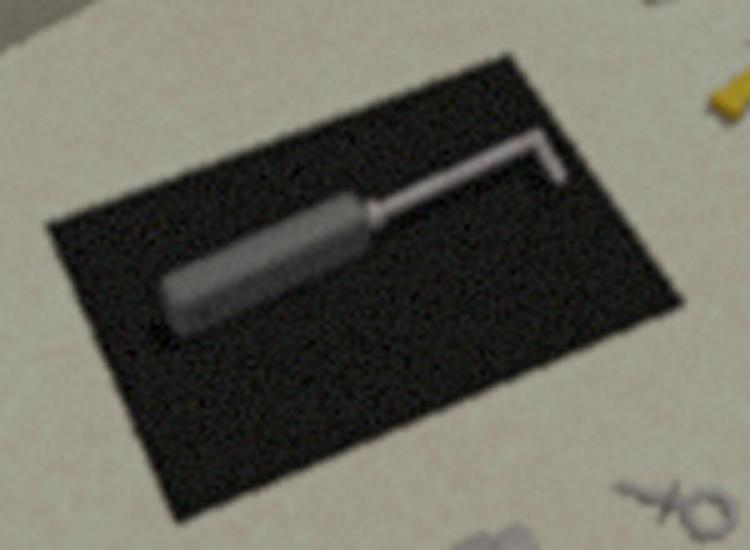

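View pics/c2.png

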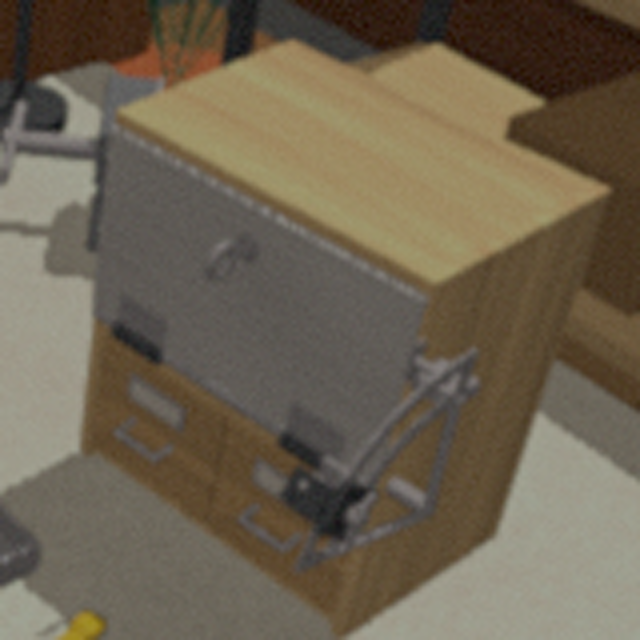

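View pics/c3.png

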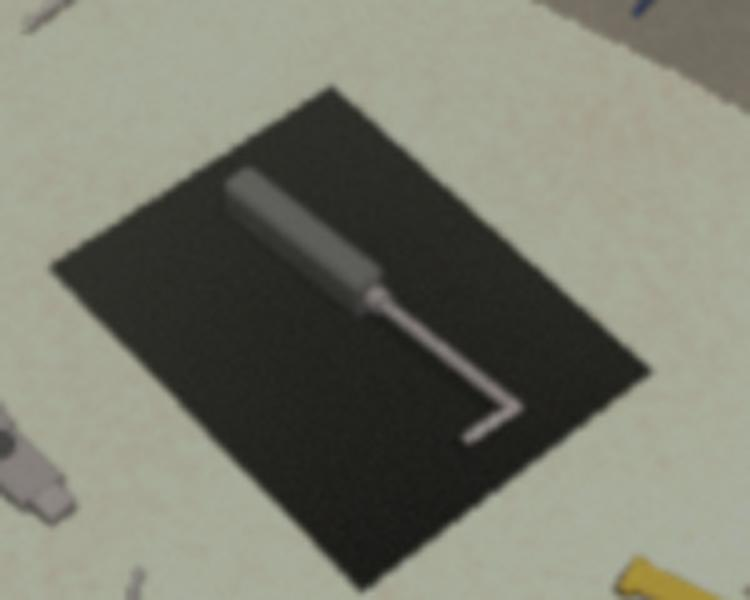

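View pics/c4.png

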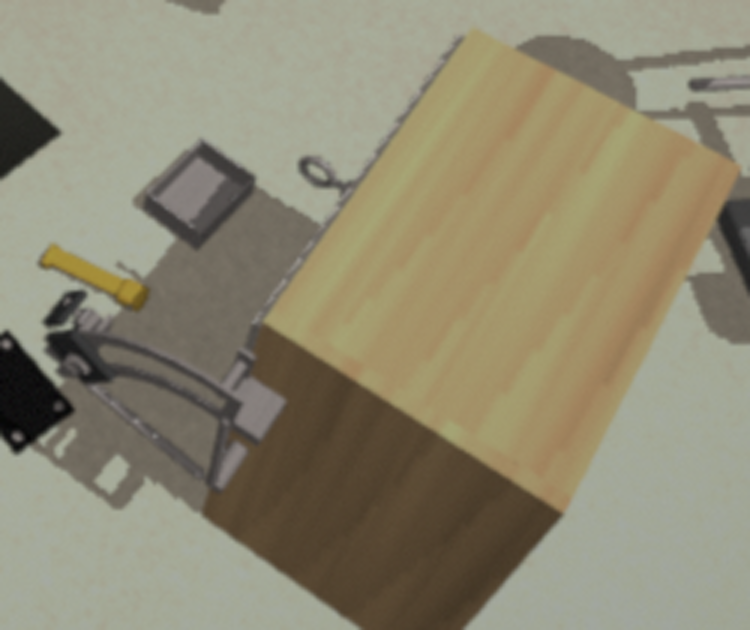

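c1 and c3 show the grey rod on the mat with its steel shaft and side pin, so it is the one meant. The ring on the flap is at scene (367,154.5) and side (376,257). Next I'll turn these into positions.

```bash
python3 - <<'E'
from h import *
a=load('scene0');b=load('side0')
z=.02
for nm,p,q in [('root',(244.4,282.4),(234.4,229.4)),('end',(278.4,267),(263.6,251)),('tip',(282.4,276.4),(253.2,258))]:
    print(nm,onz(a,*p,z).round(4),onz(b,*q,z).round(4),[x if np.isscalar(x) else x.round(4) for x in tri((a,*p),(b,*q))])
ca=[(340,118.75),(383.75,100.5),(462,137),(418.75,160.75)]
cb=[(358.3,307.3),(457.3,371),(517.3,256),(427.3,210)]
cb=[cb[3],cb[2],cb[1],cb[0]]
for p,q in zip(ca,cb):
    print('corner',onz(a,*p,.335).round(4),onz(b,*q,.335).round(4))
print('eye',tri((a,367,154.5),(b,376,257.3)),onz(a,367,154.5,.29),onz(b,376,257.3,.29))
ma=[(50,226),(510,56),(684,302),(180,522)]
mb=[(332,87),(652,371),(362,592),(50,266)]
for p,q in zip(ma,mb): print('mat',onz(a,p[0]/5+170,p[1]/5+240,.003).round(4),onz(b,q[0]/5+160,q[1]/5+170,.003).round(4))
E
```

```text
root [ 0.5215 -0.1201  0.02  ] [ 0.5241 -0.1245  0.02  ] [array([ 0.526 , -0.1218,  0.0251]), np.float64(0.0008741202226889576)]
end [ 0.5208 -0.0073  0.02  ] [ 0.5175 -0.0096  0.02  ] [array([ 0.52  , -0.0081,  0.0216]), np.float64(0.003296899597003669)]
tip [ 0.5577 -0.016   0.02  ] [ 0.5548 -0.0137  0.02  ] [array([ 0.5544, -0.0147,  0.017 ]), np.float64(0.0017695688592562532)]
corner [0.3439 0.3147 0.335 ] [0.3375 0.3195 0.335 ]
corner [0.3163 0.515  0.335 ] [0.3115 0.5164 0.335 ]
corner [0.6062 0.5517 0.335 ] [0.6076 0.5523 0.335 ]
corner [0.6322 0.3542 0.335 ] [0.6314 0.3567 0.335 ]
eye (array([0.49148754, 0.30308139, 0.29391629]), np.float64(0.002275689743277328)) [0.48866668 0.3071037  0.29      ] [0.48758876 0.30157925 0.29      ]
mat [ 0.4235 -0.2767  0.003 ] [ 0.4202 -0.2757  0.003 ]
mat [0.4412 0.0175 0.003 ] [0.4375 0.0209 0.003 ]
mat [0.6541 0.0046 0.003 ] [0.6556 0.0083 0.003 ]
mat [ 0.6376 -0.29    0.003 ] [ 0.637 -0.289  0.003]
```

```bash
cat >> h.py <<'E'
def rodpts(c,yaw,zc=.02):
    R=np.array([[np.cos(yaw),-np.sin(yaw),0],[np.sin(yaw),np.cos(yaw),0],[0,0,1]])
    L=[[-.06,.012,.017],[-.06,-.012,.017],[.06,-.012,.017],[.06,.012,.017],[-.06,-.012,-.017],[.06,-.012,-.017],[.06,0,0],[.175,0,0],[.17,-.032,0]]
    return (R@np.array(L).T).T+np.array([c[0],c[1],zc])
def axes(st):
    r,p,y=st['orientation']
    from scipy.spatial.transform import Rotation as Ro
    return Ro.from_euler('xyz',[r,p,y]).as_matrix()
E
python3 - <<'E'
from h import *
from scipy.optimize import least_squares
a=load('scene0');b=load('side0')
pa=rodpts
obs=[(a,[6,7,8],[(244.4,282.4),(278.4,267),(282.4,276.4)]),(b,[6,7,8],[(234.4,229.4),(263.6,251),(253.2,258)])]
def f(x): return np.concatenate([(proj(s,rodpts(x[:2],x[2]))[i]-np.array(o)).ravel() for s,i,o in obs])
r=least_squares(f,[.5247,-.1823,1.6]); print(r.x,r.fun.round(1))
for s,fn,(x0,y0,x1,y1),o in [(a,'scene0',(170,240,320,350),'o1'),(b,'side0',(160,170,310,290),'o2')]:
    crop(fn,x0,y0,x1,y1,5,o); im=cv2.imread('pics/'+o+'.png')
    for p in proj(s,rodpts(r.x[:2],r.x[2])): cv2.circle(im,tuple(int(v) for v in ((p-[x0,y0]+.5)*5)),4,(0,0,255),1)
    cv2.imwrite('pics/'+o+'.png',im)
st=read_state(); print(axes(st).round(3))
E
```

```text
[ 0.52371142 -0.18344407  1.58229546] [-0.8  0.8 -0.2  0.3  0.2 -1.3  0.5  0.  -0.7  1.1  0.4 -0.1]
[[-0.     0.306 -0.952]
 [ 0.001 -0.952 -0.306]
 [-1.    -0.001 -0.   ]]
```

View pics/o1.png

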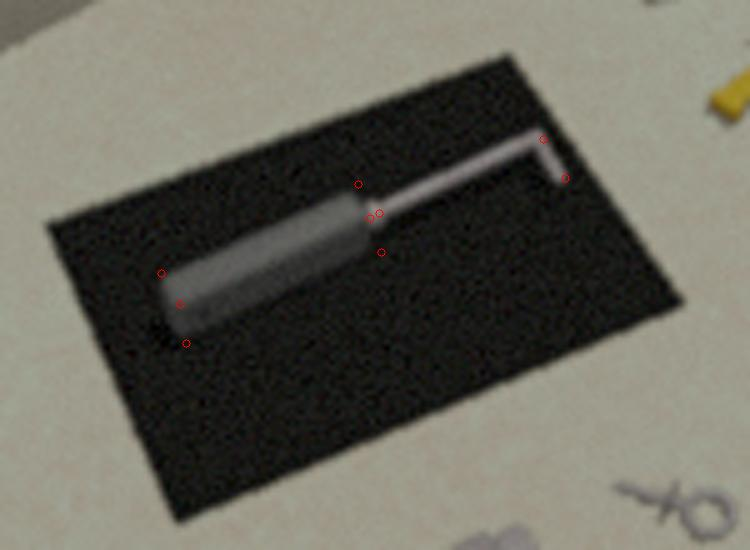

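View pics/o2.png

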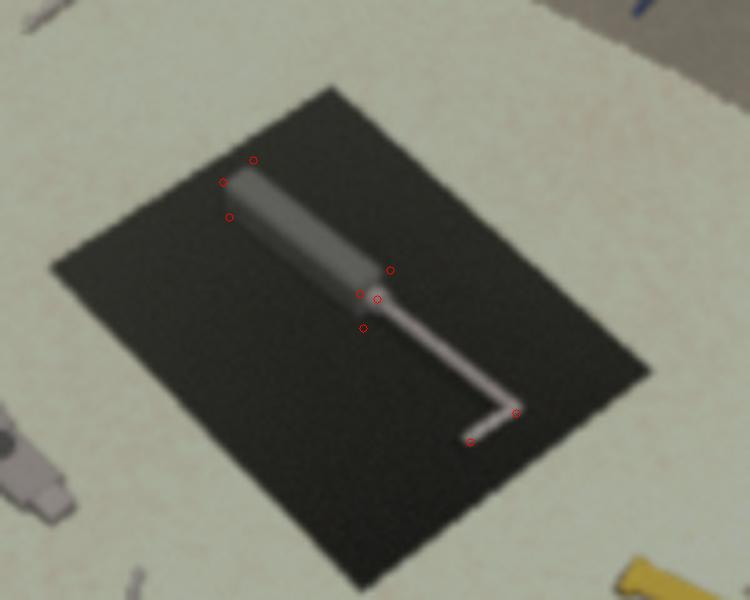

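The overlay fits the rod in both views: centre (0.524, −0.183), yaw about 1.59. I'll move over the handle's front.

Call:
carry_out(
  travel=[
    [0,-2.2,-3.8],
    [0,-2.2,-3.8],
    [0,-2.2,-3.8],
    [0,-2.2,-3.8],
    [0,-2.2,-3.8],
    [0,-2.2,-3.8],
    [0,-2.2,-3.8],
    [0,-2.2,-3.8],
    [0,-2.2,-3.8],
    [0,-2.2,-3.8],
    [0,-2.2,-3.8],
    [0,-1.7,-3.8],
  ],
  twist=[0,0,0,0,0,0,0,0,0,0,0,0],
  hand=1,
)

```text
time: 1.65
position: [0.524, -0.1362, 0.3026]
orientation: [-0.793, 1.571, 2.66]
contact_force: [-0.4, -0.7, 0.3]
finger_gap: 0.0941
```

Call:
carry_out(
  travel=[
    [0,0,0],
    [0,0,0],
    [0,0,0],
    [0,0,0],
    [0,0,0],
    [0,0,0],
    [0,0,0],
    [0,0,0],
  ],
  twist=[-0.16,-0.16,-0.16,-0.16,-0.16,-0.16,-0.16,-0.16],
)

```text
time: 2.65
position: [0.5231, -0.1376, 0.3024]
orientation: [-1.927, 1.57, 2.811]
contact_force: [-0.1, 0.1, 0.5]
finger_gap: 0.0937
```

```bash
cat >> h.py <<'E'
def go(target,yaw_y=None):
    """target TCP world; prints cm in tool axes; yaw_y: wanted world angle of tool y"""
    st=read_state(); A=axes(st); d=np.array(target)-st['position']
    print('t',st['time'],'pos',st['position'].round(4),'F',st['contact_force'].round(2),'gap',round(st['finger_gap'],4))
    ya=np.arctan2(A[1,1],A[0,1]); print('tool y ang',round(ya,4),'x-axis',A[:,0].round(4)); print('travel cm',(A.T@d*100).round(2))
    if yaw_y is not None: print('twist',round(-(yaw_y-ya),4))
E
python3 - <<'E'
from h import *
go([.523,-.138,.0987],.019)
print(read_state()['joint_positions'])
shot('wrist','w1')
E
```

```text
t 2.65 pos [ 0.5231 -0.1376  0.3024] F [-0.13  0.11  0.46] gap 0.0937
tool y ang 0.0253 x-axis [-5.e-04  2.e-04 -1.e+00]
travel cm [20.37  0.    0.05]
twist 0.0063
[-3.24933466e-01  2.79953020e-01  1.54723390e+00  3.36161654e-06
  1.31493582e+00 -3.50187210e-01]
```

View pics/w1.png

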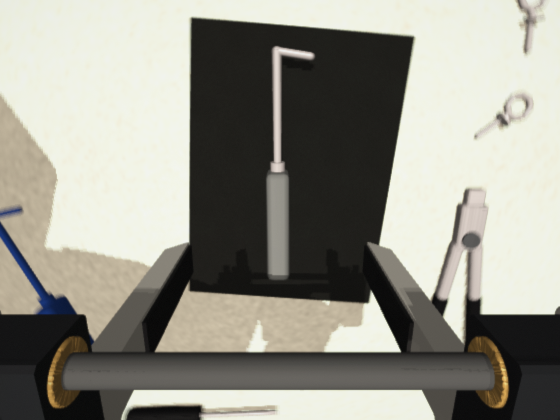

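The wrist view shows the rod parallel to the fingers and centred (shaft column 277, fingers' middle 278). I'll descend and grip.

Call:
carry_out(
  travel=[
    [3.5,0,0],
    [3.5,0,0],
    [3.5,0,0],
    [3.5,0,0],
    [2.5,0,0],
    [2,0,0],
    [1.2,0,0],
    [0,0,0],
  ],
  twist=[0,0,0,0,0,0,0,0],
)

```text
time: 3.7
position: [0.523, -0.1376, 0.1052]
orientation: [-1.91, 1.57, 2.822]
contact_force: [0.1, -0.2, 0.1]
finger_gap: 0.094
```

Call:
carry_out(
  travel=[
    [0,0,0],
    [0,0,0],
    [0,0,0],
    [0,0,0],
    [0,0,0],
    [0,0,0],
    [0,0,0],
    [0,0,0],
  ],
  twist=[0,0,0,0,0,0,0,0],
  hand=-1,
)

```text
time: 4.7
position: [0.5231, -0.1376, 0.1056]
orientation: [-1.806, 1.571, 2.926]
contact_force: [0.3, 0.2, -0.4]
finger_gap: 0.0239
```

```bash
python3 - <<'E'
from h import *
go([.523,-.138,.1045],.019)
shot('wrist','w2')
E
```

```text
t 4.7 pos [ 0.5231 -0.1376  0.1056] F [ 0.26  0.21 -0.43] gap 0.0239
tool y ang 0.02 x-axis [-1.e-04  0.e+00 -1.e+00]
travel cm [ 0.11 -0.01  0.04]
twist 0.001
```

View pics/w2.png

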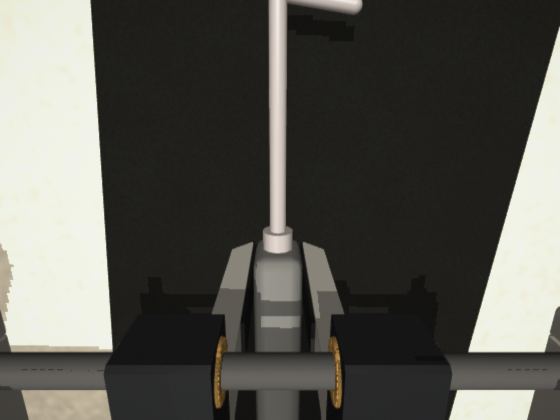

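Gripped at 23.9 mm, about 45 mm ahead of the handle's centre. I'll lift it, then go to a stand-off before the flap.

Call:
carry_out(
  travel=[
    [-1,0,0],
    [-2,0,0],
    [-3,0,0],
    [-4,0,0],
    [-4,0,0],
    [-4,0,0],
    [-4,0,0],
    [-3,0,0],
    [-2,0,0],
    [0,0,0],
  ],
  twist=[0,0,0,0,0,0,0,0,0,0],
)

```text
time: 6.0
position: [0.5231, -0.1376, 0.3772]
orientation: [1.232, 1.568, -0.319]
contact_force: [-0.4, -0.9, -2.6]
finger_gap: 0.0233
```

```bash
python3 - <<'E'
from h import *
go([.4445,.130,.3756],.1285)
shot('wrist','w3')
shot('scene','s3')
E
```

```text
t 6.0 pos [ 0.5231 -0.1376  0.3772] F [-0.42 -0.91 -2.59] gap 0.0233
tool y ang 0.0201 x-axis [ 2.5e-03 -8.0e-04 -1.0e+00]
travel cm [  0.12  -7.32 -26.91]
twist -0.1084
```

View pics/s3.png

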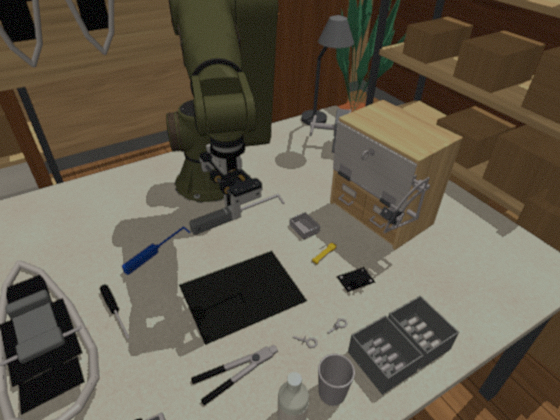

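The rod is held level at about 0.2 kg. I'll move to the stand-off.

Call:
carry_out(
  travel=[
    [0,-0.7,-2],
    [0,-0.9,-3.3],
    [0,-0.9,-3.4],
    [0,-0.9,-3.4],
    [0,-0.9,-3.4],
    [0,-0.9,-3.4],
    [0,-0.9,-3.4],
    [0,-0.9,-2.6],
    [0,-0.3,-2],
    [0,0,0],
    [0,0,0],
  ],
  twist=[0,0,0,0,0,0,0,0,0,-0.054,-0.054],
)

```text
time: 7.48
position: [0.4438, 0.1308, 0.3749]
orientation: [-1.621, 1.57, -3.061]
contact_force: [-0.4, 0.4, -1.4]
finger_gap: 0.024
```

```bash
python3 - <<'E'
from h import *
go([.4394,.1696,.3756],.1285)
for n in ['wrist','scene','side']: shot(n,n[:2]+'4')
crop('sc4',240,80,440,230,4,'c5'); crop('si4',300,170,500,320,4,'c6')
E
```

```text
t 7.475 pos [0.4438 0.1308 0.3749] F [-0.38  0.4  -1.36] gap 0.024
tool y ang 0.1309 x-axis [-1.2e-03 -1.0e-04 -1.0e+00]
travel cm [-0.07  0.07 -3.91]
twist 0.0024
```

View pics/c5.png

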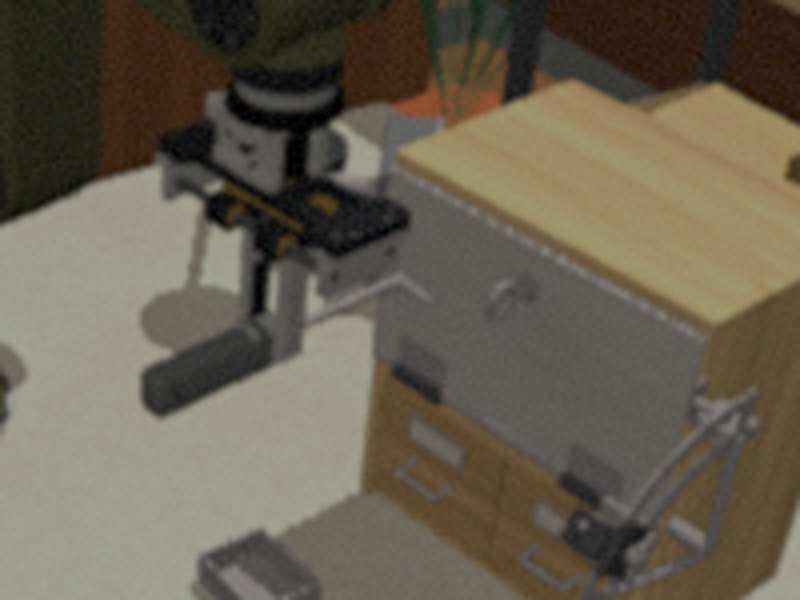

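View pics/c6.png

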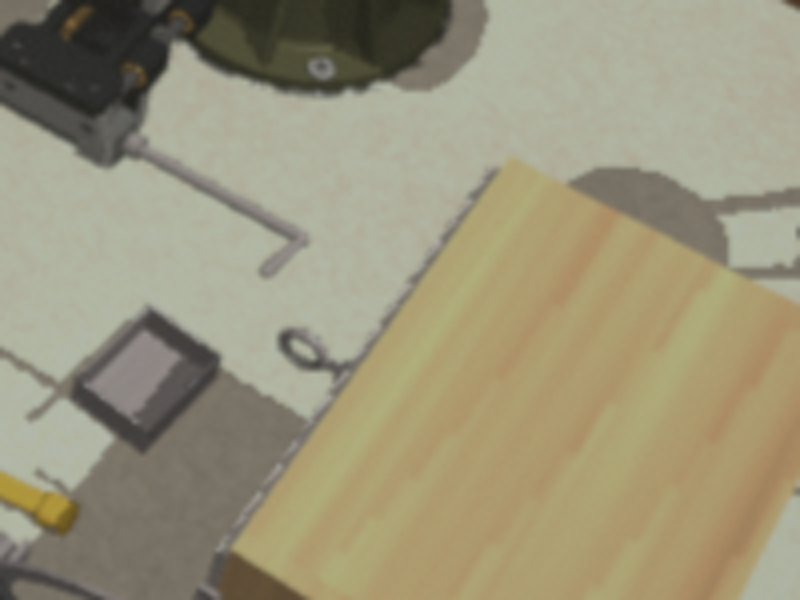

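View pics/wr4.png

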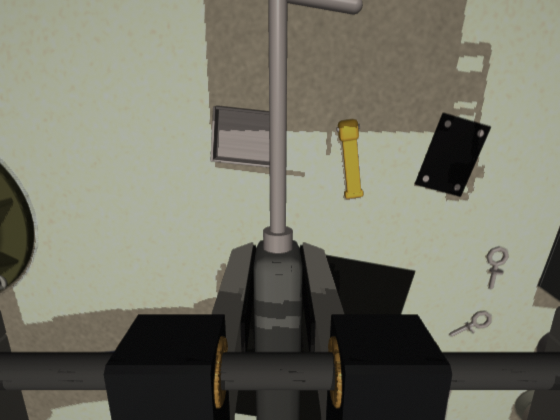

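```bash
python3 - <<'E'
from h import *
crop('sc4',330,135,390,175,13,'c7'); crop('si4',350,220,400,270,12,'c8')
E
```

```text
(no output)
```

View pics/c7.png

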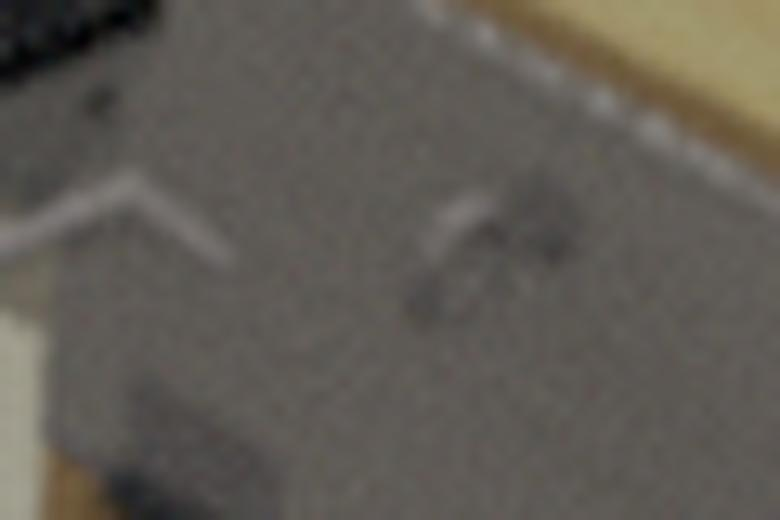

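View pics/c8.png

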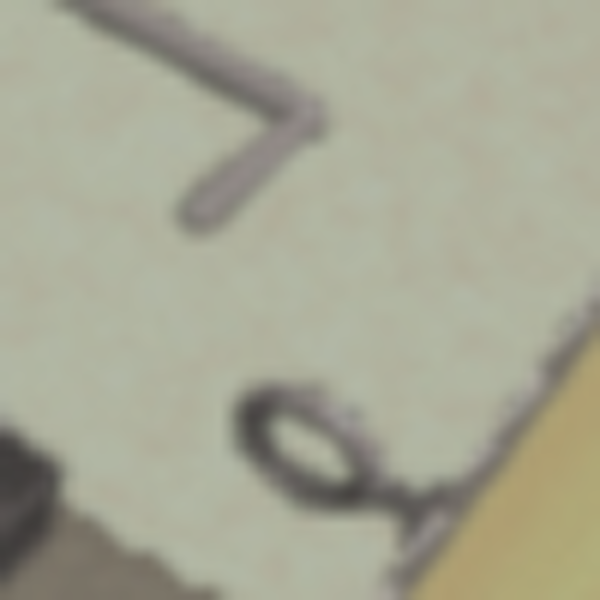

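```bash
python3 - <<'E'
from h import *
a=load('sc4');b=load('si4')
pr=tri((a,339.6,149.2),(b,374.8,229.3)); pt=tri((a,347.3,154.4),(b,366.1,237.4)); print('root',pr,'tip',pt)
st=read_state();A=axes(st);P=st['position']
print('pred root',P+A@[.0856,0,-.1295],'tip',P+A@[.0856,.032,-.1245])
yaw=.1285;u=np.array([np.cos(yaw),np.sin(yaw),0]);f=np.array([np.sin(yaw),-np.cos(yaw),0])
print(onz(b,375.2,256.8,.29))
th=np.linspace(0,2*np.pi,60)
for k,c in enumerate([onz(b,375.2,256.8,.290)]):
  for s,(x0,y0,w,h),sc,src in [(a,(330,135,60,40),13,'sc4'),(b,(350,220,50,50),12,'si4')]:
    crop(src,x0,y0,x0+w,y0+h,sc,'t');im=cv2.imread('pics/t.png')
    for r in (.009,.015):
        q=(proj(s,[c+r*(np.cos(t)*f+np.sin(t)*np.array([0,0,1])) for t in th])-[x0,y0]+.5)*sc
        cv2.polylines(im,[q.astype(np.int32)],True,(0,0,255),1)
    cv2.imwrite(f'pics/ov_{src}.png',im)
E
```

```text
root (array([0.42851682, 0.25482497, 0.29092949]), np.float64(0.001736720756786188)) tip (array([0.46249918, 0.25554277, 0.29262538]), np.float64(0.00025801315870108127))
pred root [0.42758953 0.25878372 0.28956309] tip [0.45996563 0.25789645 0.28953698]
[0.48776319 0.29959592 0.29      ]
```

View pics/ov_sc4.png

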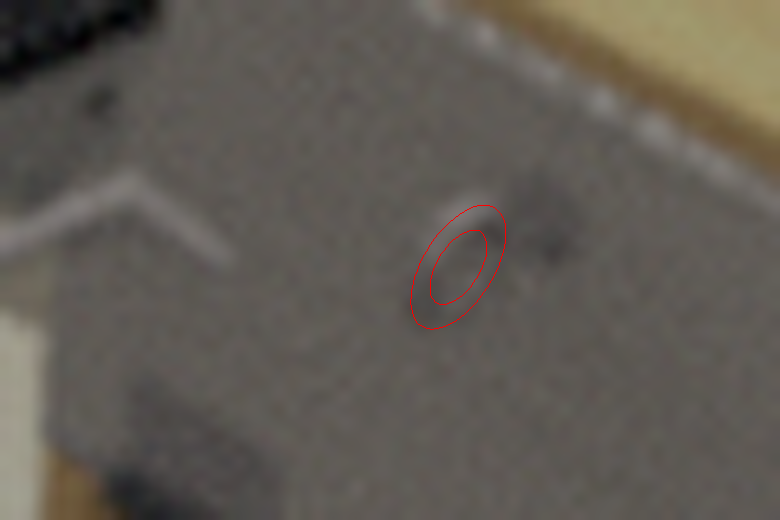

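View pics/ov_si4.png

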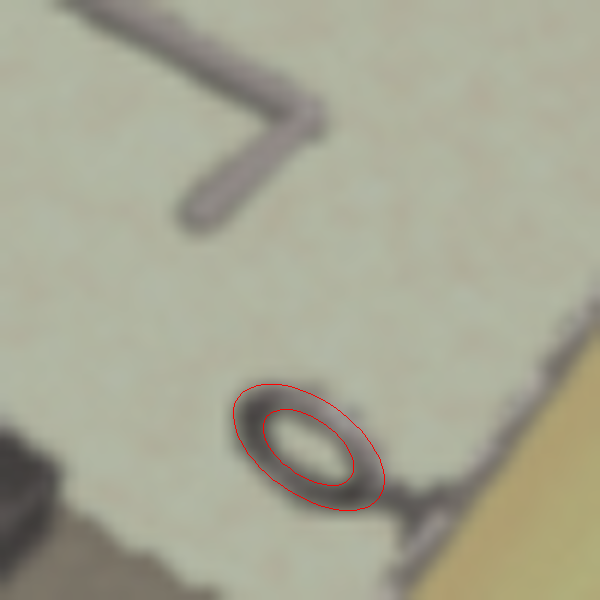

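```bash
python3 - <<'E'
from h import *
a=load('sc4');b=load('si4')
e=tri((a,364.35,154.35),(b,375.2,256.8));print(e)
pr=tri((a,339.6,149.2),(b,374.8,229.3))[0]; pt=tri((a,347.3,154.4),(b,366.1,237.4))[0]
A=axes(read_state()); m=pr+(pt-pr)*.5; print('pin mid->eye in tool cm',A.T@(e[0]-m)*100, 'pin axis',A.T@(pt-pr)*1000)
E
```

```text
(array([0.48707114, 0.29937032, 0.29102902]), np.float64(0.0023785468504955924))
pin mid->eye in tool cm [ 0.07112223  4.6848681  -3.85381867] pin axis [-1.72342842 33.79604418  3.61234578]
```

Call:
carry_out(
  travel=[
    [0,0,-1],
    [0,0,-1],
    [0,0,-1],
    [0,0,-0.8],
    [0,0,0],
    [0,0,0],
  ],
  twist=[0,0,0,0,0,0],
)

```text
time: 8.38
position: [0.4399, 0.1675, 0.3756]
orientation: [-0.254, 1.571, -1.697]
contact_force: [-0.6, -0.4, -2.7]
finger_gap: 0.0238
```

```bash
python3 - <<'E'
from h import *
go([.4394,.1696,.3756],.1285)
for n in ['scene','side']: shot(n,n[:2]+'5')
crop('sc5',330,135,390,175,13,'c7'); crop('si5',350,220,400,270,12,'c8')
E
```

```text
t 8.375 pos [0.4399 0.1675 0.3756] F [-0.63 -0.37 -2.66] gap 0.0238
tool y ang 0.128 x-axis [-0.e+00 -1.e-04 -1.e+00]
travel cm [ 0.   -0.03 -0.21]
twist -0.0005
```

View pics/c7.png

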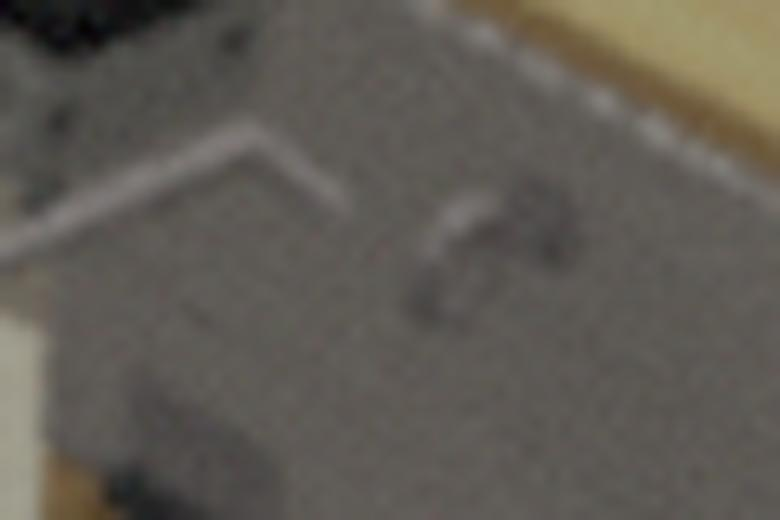

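View pics/c8.png

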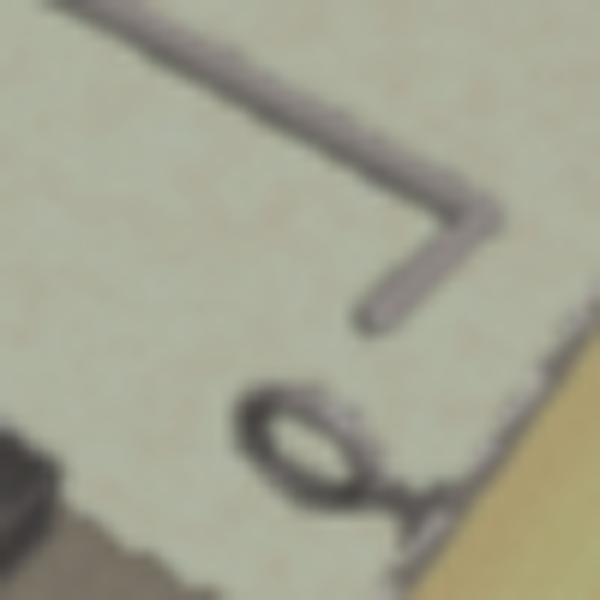

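```bash
python3 - <<'E'
from h import *
a=load('sc5');b=load('si5')
e=tri((a,364.35,154.35),(b,375.2,256.8))[0]
pr,r1=tri((a,348.9,144.5),(b,389.4,237.2)); pt,r2=tri((a,356.1,150.3),(b,380.7,245.9))
A=axes(read_state());print(r1,r2,pr,pt)
for p in (pr,(pr+pt)/2,pt): print('->eye cm',(A.T@(e-p)*100).round(2))
E
```

```text
0.0020167748026732853 8.192360025022495e-05 [0.42518131 0.29152627 0.29363928] [0.45781588 0.29173098 0.29218899]
->eye cm [0.26 6.24 0.01]
->eye cm [ 0.19  4.62 -0.19]
->eye cm [ 0.12  3.   -0.39]
```

Call:
carry_out(
  travel=[
    [0.1,0,-0.2],
    [0,0.8,0],
    [0,0.8,0],
    [0,0.6,0],
    [0,0.4,0],
    [0,0.3,0],
    [0,0.2,0],
  ],
  twist=[0,0,0,0,0,0,0],
)

```text
time: 9.35
position: [0.4705, 0.1735, 0.3746]
orientation: [-1.52, 1.571, -2.962]
contact_force: [-0.4, -0.4, -1.9]
finger_gap: 0.0238
```

```bash
python3 - <<'E'
from h import *
go([.4394,.1696,.3756],.1285)
for n in ['scene','side']: shot(n,n[:2]+'6')
crop('sc6',330,135,390,175,13,'c7'); crop('si6',350,220,400,270,12,'c8')
E
```

```text
t 9.35 pos [0.4705 0.1735 0.3746] F [-0.43 -0.44 -1.91] gap 0.0238
tool y ang 0.128 x-axis [-1.e-04 -0.e+00 -1.e+00]
travel cm [-0.1  -3.14 -0.01]
twist -0.0005
```

View pics/c7.png

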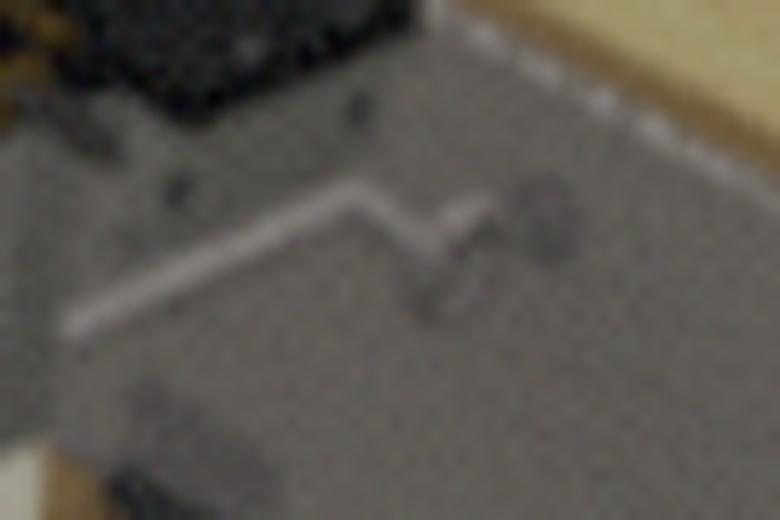

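View pics/c8.png

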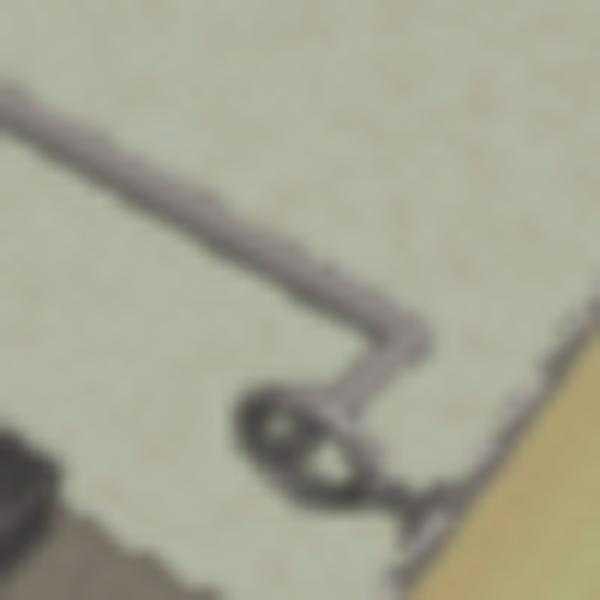

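No contact force yet, and the pin points at the hole's middle in both views. I'll go on in.

Call:
carry_out(
  travel=[
    [0,0.3,0],
    [0,0.3,0],
    [0,0.3,0],
    [0,0.3,0],
    [0,0.2,0],
    [0,0,0],
  ],
  twist=[0,0,0,0,0,0],
)

```text
time: 10.2
position: [0.4844, 0.1753, 0.3746]
orientation: [-1.363, 1.571, -2.806]
contact_force: [0.1, 0.2, -1.3]
finger_gap: 0.0235
```

```bash
python3 - <<'E'
from h import *
go([.4394,.1696,.3756],.1285)
for n in ['scene','side']: shot(n,n[:2]+'7')
crop('sc7',330,135,390,175,13,'c7'); crop('si7',350,220,400,270,12,'c8')
E
```

```text
t 10.2 pos [0.4844 0.1753 0.3746] F [ 0.11  0.18 -1.32] gap 0.0235
tool y ang 0.1279 x-axis [-1.e-04 -0.e+00 -1.e+00]
travel cm [-0.1  -4.54 -0.01]
twist -0.0006
```

View pics/c7.png

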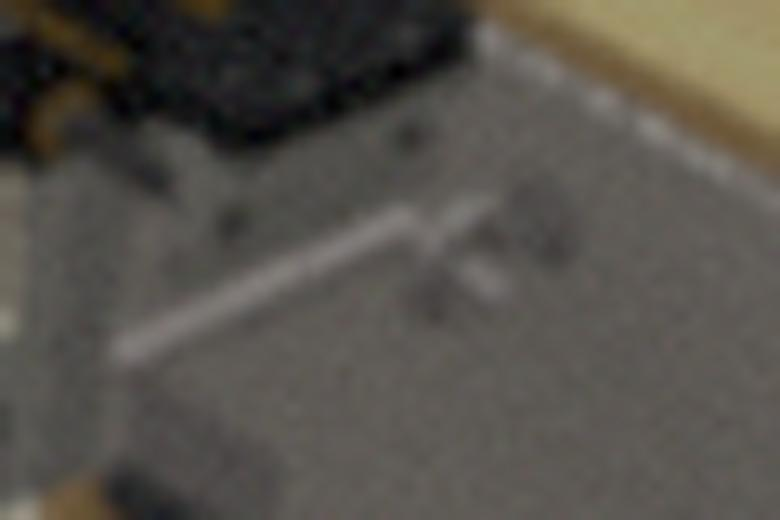

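View pics/c8.png

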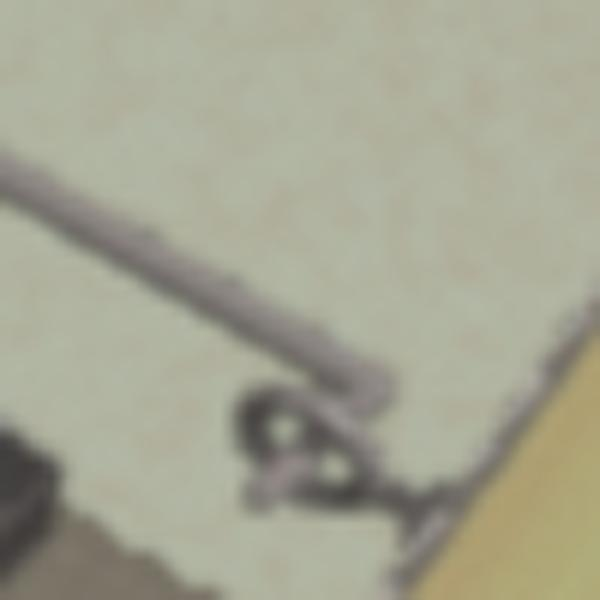

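The pin is through the ring: its tip shows beyond it at scene crop (495,285) and side crop (262,490). Now I'll work out the arc.

```bash
python3 - <<'E'
import numpy as np
R=.1387;p0=.2327
t=np.arange(0,1.3,.04);p=p0+t
f=R*(np.sin(p)-np.sin(p0))*100;d=R*(np.cos(p0)-np.cos(p))*100
for i in range(1,len(t)): print(round(t[i],2),'[%.2f, 0, %.2f]'%(d[i]-d[i-1],f[i]-f[i-1]),'cum %.2f %.2f'%(d[i],f[i]))
E
```

```text
0.04 [0.14, 0, 0.54] cum 0.14 0.54
0.08 [0.16, 0, 0.53] cum 0.30 1.07
0.12 [0.18, 0, 0.52] cum 0.48 1.59
0.16 [0.20, 0, 0.52] cum 0.68 2.11
0.2 [0.22, 0, 0.51] cum 0.90 2.62
0.24 [0.24, 0, 0.50] cum 1.15 3.12
0.28 [0.26, 0, 0.49] cum 1.41 3.61
0.32 [0.28, 0, 0.48] cum 1.69 4.08
0.36 [0.30, 0, 0.47] cum 1.99 4.55
0.4 [0.32, 0, 0.45] cum 2.31 5.00
0.44 [0.34, 0, 0.44] cum 2.65 5.44
0.48 [0.35, 0, 0.43] cum 3.00 5.87
0.52 [0.37, 0, 0.41] cum 3.37 6.28
0.56 [0.39, 0, 0.40] cum 3.76 6.68
0.6 [0.40, 0, 0.38] cum 4.16 7.06
0.64 [0.42, 0, 0.37] cum 4.58 7.43
0.68 [0.43, 0, 0.35] cum 5.01 7.77
0.72 [0.45, 0, 0.33] cum 5.46 8.11
0.76 [0.46, 0, 0.31] cum 5.92 8.42
0.8 [0.47, 0, 0.29] cum 6.39 8.71
0.84 [0.48, 0, 0.27] cum 6.87 8.99
0.88 [0.49, 0, 0.26] cum 7.36 9.24
0.92 [0.50, 0, 0.24] cum 7.86 9.48
0.96 [0.51, 0, 0.22] cum 8.38 9.69
1.0 [0.52, 0, 0.19] cum 8.90 9.89
1.04 [0.53, 0, 0.17] cum 9.42 10.06
1.08 [0.53, 0, 0.15] cum 9.96 10.21
1.12 [0.54, 0, 0.13] cum 10.50 10.34
1.16 [0.54, 0, 0.11] cum 11.04 10.45
1.2 [0.55, 0, 0.09] cum 11.59 10.54
1.24 [0.55, 0, 0.07] cum 12.14 10.60
1.28 [0.55, 0, 0.04] cum 12.69 10.65
```

Call:
carry_out(
  travel=[
    [0.05,0,0.2],
    [0.09,0,0.34],
    [0.16,0,0.53],
    [0.18,0,0.52],
    [0.2,0,0.52],
    [0.22,0,0.51],
    [0,0,0],
  ],
  twist=[0,0,0,0,0,0,0],
)

```text
time: 11.18
position: [0.4877, 0.149, 0.3655]
orientation: [-1.303, 1.57, -2.746]
contact_force: [-0.4, 4.0, -2.2]
finger_gap: 0.024
```

```bash
python3 - <<'E'
from h import *
go([.4844,.1753,.3746])
for n in ['scene','side']: shot(n,n[:2]+'8')
crop('sc8',290,90,450,210,5,'c7'); crop('si8',290,190,430,310,5,'c8')
E
```

```text
t 11.175 pos [0.4877 0.149  0.3655] F [-0.35  3.99 -2.21] gap 0.024
tool y ang 0.1275 x-axis [-3.e-04 -1.e-04 -1.e+00]
travel cm [-0.91  0.01 -2.65]
```

View pics/c7.png

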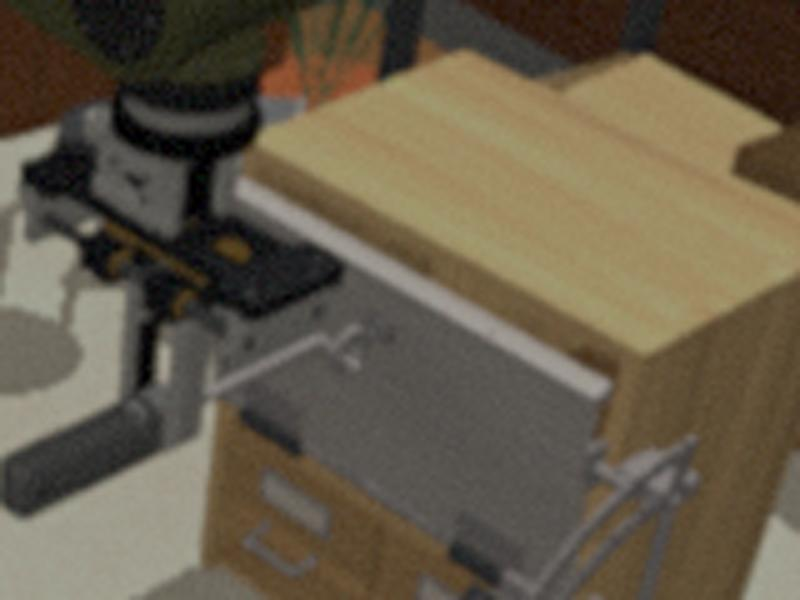

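View pics/c8.png

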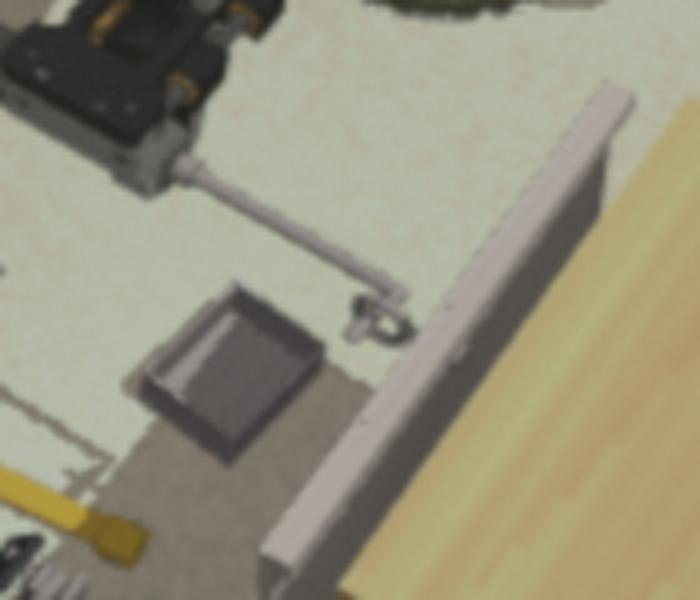

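The flap is opening, pulled at about 4 N as expected. I'll continue along the arc.

Call:
carry_out(
  travel=[
    [0.24,0,0.5],
    [0.26,0,0.49],
    [0.28,0,0.48],
    [0.3,0,0.47],
    [0.32,0,0.45],
    [0.34,0,0.44],
    [0.35,0,0.43],
    [0,0,0],
  ],
  twist=[0,0,0,0,0,0,0,0],
)

```text
time: 12.28
position: [0.4918, 0.1167, 0.3446]
orientation: [-0.969, 1.571, -2.412]
contact_force: [-1.0, 4.3, -0.7]
finger_gap: 0.0239
```

Call:
carry_out(
  travel=[
    [0.37,0,0.41],
    [0.39,0,0.4],
    [0.4,0,0.38],
    [0,0,0],
  ],
  twist=[0,0,0,0],
)

```text
time: 12.78
position: [0.4934, 0.105, 0.333]
orientation: [-0.945, 1.571, -2.389]
contact_force: [-1.1, 4.2, -0.9]
finger_gap: 0.0238
```

```bash
python3 - <<'E'
from h import *
go([.4844,.1753,.3746])
for n in ['scene','side']: shot(n,n[:2]+'9')
crop('sc9',270,100,430,220,5,'c7'); crop('si9',270,190,430,310,5,'c8')
E
```

```text
t 12.775 pos [0.4934 0.105  0.333 ] F [-1.11  4.21 -0.86] gap 0.0238
tool y ang 0.1277 x-axis [-1.e-04 -1.e-04 -1.e+00]
travel cm [-4.16  0.01 -7.09]
```

View pics/c7.png

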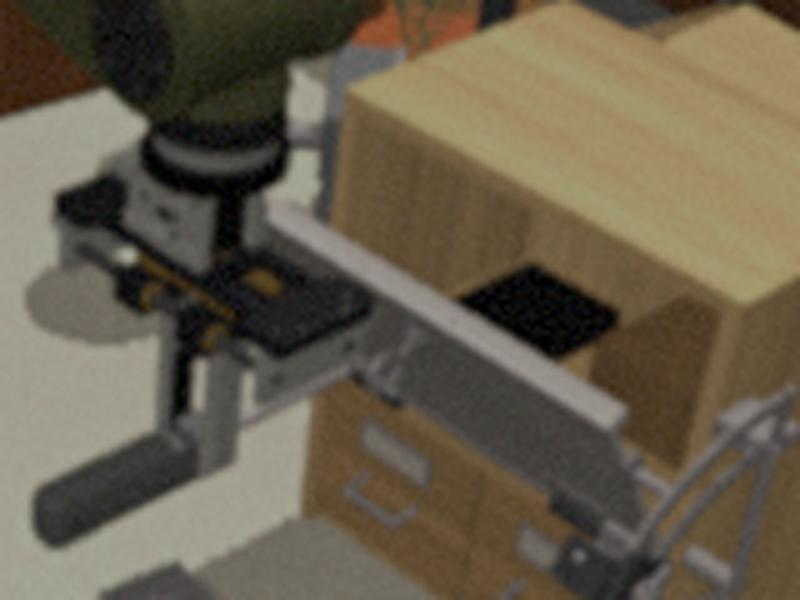

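View pics/c8.png

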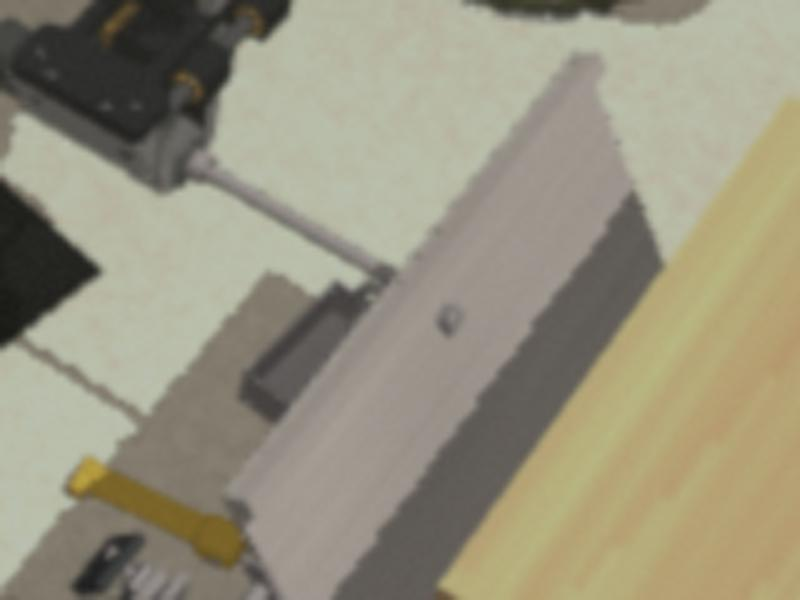

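Call:
carry_out(
  travel=[
    [0.42,0,0.37],
    [0.43,0,0.35],
    [0.3,0,0.22],
    [0,0,0],
  ],
  twist=[0,0,0,0],
)

```text
time: 13.38
position: [0.4945, 0.0958, 0.3217]
orientation: [-1.076, 1.571, -2.519]
contact_force: [-0.3, 4.3, -0.4]
finger_gap: 0.0238
```

```bash
python3 - <<'E'
from h import *
go([.4844,.1753,.3746])
for n in ['scene','wrist','side']: shot(n,n[:2]+'10')
crop('sc10',270,100,430,220,5,'c7')
crop('si10',270,190,430,310,5,'c8')
E
```

```text
t 13.375 pos [0.4945 0.0958 0.3217] F [-0.31  4.33 -0.43] gap 0.0238
tool y ang 0.1279 x-axis [-0. -0. -1.]
travel cm [-5.29  0.01 -8.01]
```

View pics/c7.png

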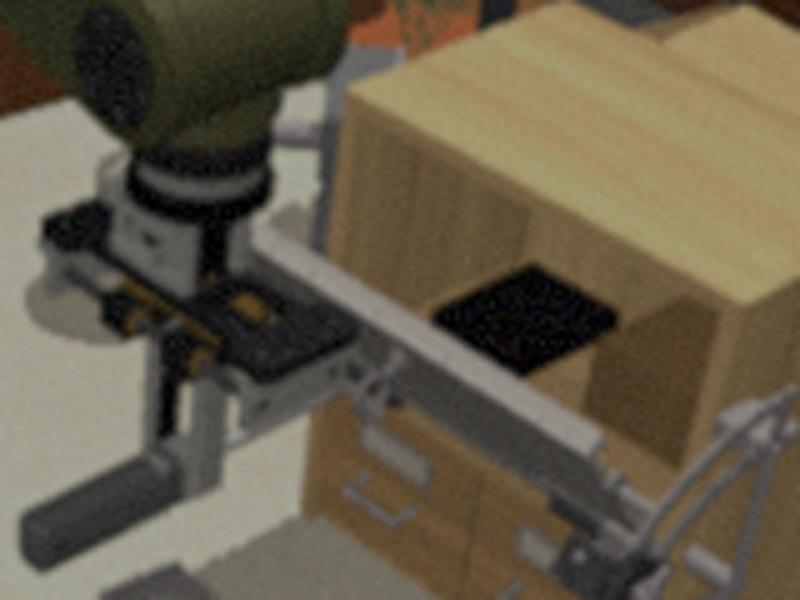

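View pics/wr10.png

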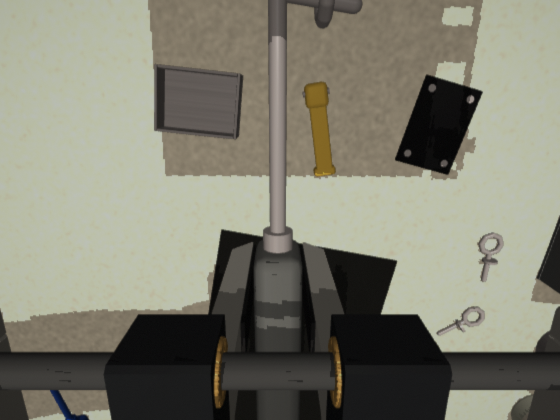

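The wrist view shows the ring on the middle of the pin (324,15) and no slip. I'm nearing the catch zone, so the steps get smaller.

Call:
carry_out(
  travel=[
    [0.3,0,0.22],
    [0.3,0,0.21],
    [0.3,0,0.2],
    [0,0,0],
  ],
  twist=[0,0,0,0],
)

```text
time: 14.02
position: [0.4953, 0.0896, 0.3127]
orientation: [1.825, 1.571, 0.383]
contact_force: [-0.4, 4.2, 0.1]
finger_gap: 0.0239
```

Call:
carry_out(
  travel=[
    [0.3,0,0.18],
    [0.3,0,0.17],
    [0,0,0],
  ],
  twist=[0,0,0],
)

```text
time: 14.4
position: [0.4958, 0.086, 0.3065]
orientation: [-1.23, 1.571, -2.673]
contact_force: [-0.3, 3.9, 1.3]
finger_gap: 0.0237
```

Call:
carry_out(
  travel=[
    [0.3,0,0.16],
    [0.3,0,0.15],
    [0,0,0],
  ],
  twist=[0,0,0],
)

```text
time: 14.78
position: [0.4962, 0.083, 0.3004]
orientation: [-1.641, 1.57, -3.083]
contact_force: [-0.2, 4.6, 0.7]
finger_gap: 0.0238
```

Call:
carry_out(
  travel=[
    [0.3,0,0.15],
    [0.3,0,0.14],
    [0,0,0],
  ],
  twist=[0,0,0],
)

```text
time: 15.15
position: [0.4965, 0.0805, 0.2946]
orientation: [3.026, 1.57, 1.583]
contact_force: [-0.1, 7.8, 1.1]
finger_gap: 0.0239
```

Call:
carry_out(
  travel=[
    [0.3,0,0.13],
    [0.3,0,0.12],
    [0,0,0],
  ],
  twist=[0,0,0],
)

```text
time: 15.52
position: [0.4969, 0.0786, 0.2887]
orientation: [2.912, 1.569, 1.469]
contact_force: [0.1, 13.6, 1.5]
finger_gap: 0.0239
```

```bash
python3 - <<'E'
from h import *
go([.4844,.1753,.3746])
for n in ['scene','wrist','side']: shot(n,n[:2]+'11')
crop('sc11',270,100,430,220,5,'c7')
crop('si11',270,190,430,330,5,'c8')
E
```

```text
t 15.525 pos [0.4969 0.0786 0.2887] F [ 0.06 13.56  1.47] gap 0.0239
tool y ang 0.1284 x-axis [ 2.0e-04  2.2e-03 -1.0e+00]
travel cm [-8.57  0.01 -9.77]
```

View pics/c7.png

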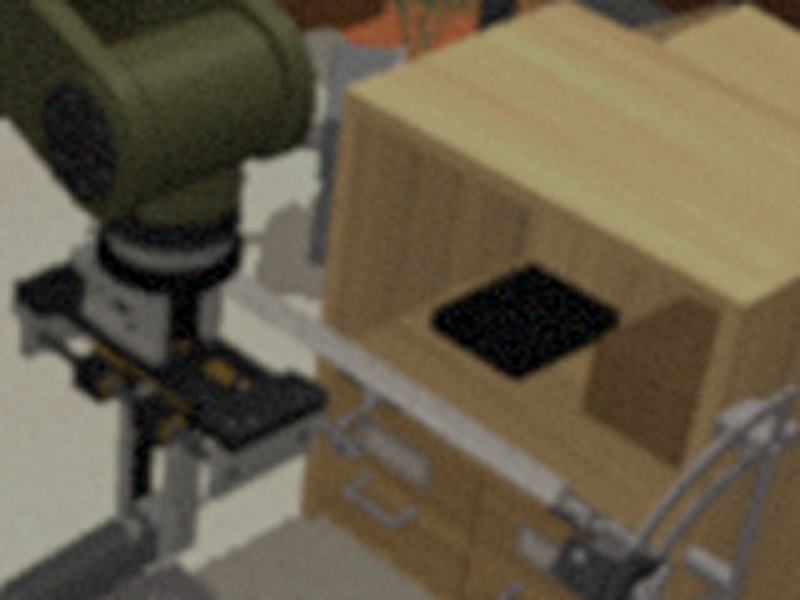

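View pics/wr11.png

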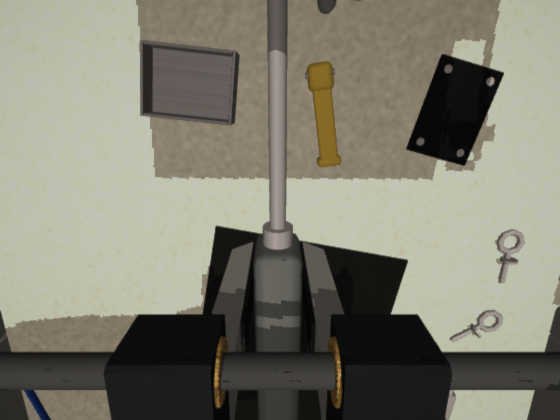

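The pull is now mostly horizontal at 13.6 N, so the rod is pitching in the grip and I'm loading the eye radially. Before going on I'll measure the flap angle and rod pitch.

```bash
cat >> h.py <<'E'
u=np.array([np.cos(.1285),np.sin(.1285),0]);f=np.array([np.sin(.1285),-np.cos(.1285),0]);zz=np.array([0,0,1.])
EYE0=np.array([.4875,.2995,.2905]); H=EYE0-.032*f-.135*zz
def eye(th): p=.2327+th; return H+.1387*(np.sin(p)*f+np.cos(p)*zz)
def ov(src,view,box,sc,ths,out):
    s=load(src);x0,y0,x1,y1=box;crop(src,x0,y0,x1,y1,sc,out);im=cv2.imread('pics/'+out+'.png')
    t=np.linspace(0,2*np.pi,40)
    for th,col in zip(ths,[(0,0,255),(0,255,0),(255,128,0)]):
        c=eye(th)
        top=[H+l*u+.165*(np.sin(th)*f+np.cos(th)*zz) for l in (-.15,.15)]
        for pts in [top]+[[c+r*(np.cos(a)*f+np.sin(a)*zz) for a in t] for r in (.009,.015)]:
            q=((proj(s,pts)-[x0,y0]+.5)*sc).astype(np.int32); cv2.polylines(im,[q],False,col,1)
    cv2.imwrite('pics/'+out+'.png',im)
E
python3 - <<'E'
from h import *
ov('sc11','',(290,130,430,230),5.5,[.75,.85,.95],'o1')
ov('si11','',(270,190,430,330),4,[.75,.85,.95],'o2')
E
```

```text
(no output)
```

View pics/o1.png

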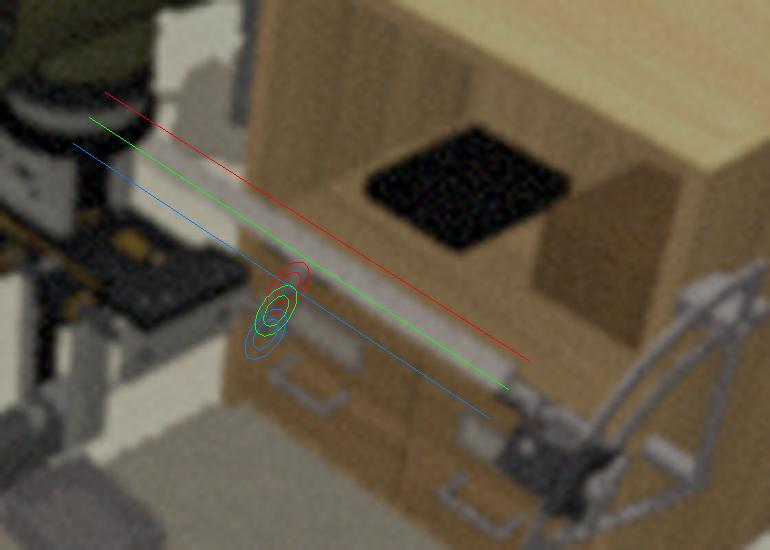

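View pics/o2.png

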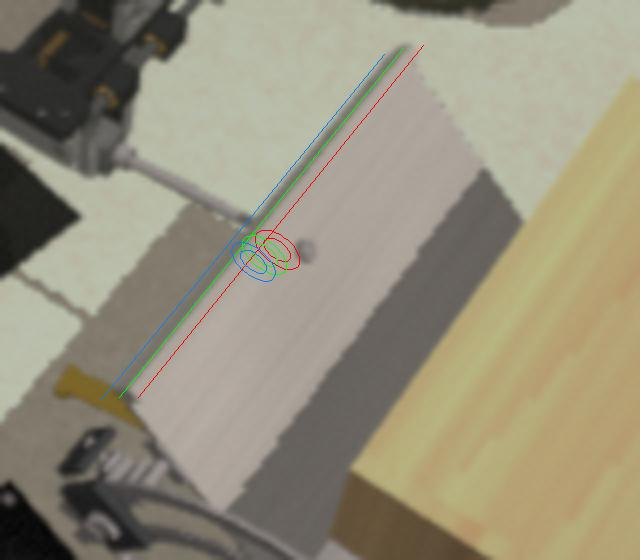

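Flap is at about 0.84 rad, at the foot of the catch peak, and the rod has pitched about 0.1 rad in the grip. Letting it pitch further lines the rod up with the eye's path and cuts the radial load. So: down, easing back towards the locker.

Call:
carry_out(
  travel=[
    [0.4,0,-0.2],
    [0.4,0,-0.15],
    [0.4,0,-0.1],
    [0,0,0],
  ],
  twist=[0,0,0,0],
)

```text
time: 16.18
position: [0.4962, 0.0822, 0.2763]
orientation: [-1.594, 1.57, -3.037]
contact_force: [0.4, 4.5, 1.6]
finger_gap: 0.0235
```

Call:
carry_out(
  travel=[
    [0.4,0,0],
    [0.4,0,0],
    [0,0,0],
  ],
  twist=[0,0,0],
)

```text
time: 16.55
position: [0.4962, 0.0821, 0.2683]
orientation: [-1.524, 1.57, -2.967]
contact_force: [0.1, 3.1, 1.7]
finger_gap: 0.024
```

```bash
python3 - <<'E'
from h import *
go([.4844,.1753,.3746])
for n in ['scene','wrist','side']: shot(n,n[:2]+'12')
ov('sc12','',(290,130,430,230),5.5,[.75,.85,.95],'o1')
ov('si12','',(270,190,430,330),4,[.75,.85,.95],'o2')
E
```

```text
t 16.55 pos [0.4962 0.0821 0.2683] F [0.14 3.08 1.69] gap 0.024
tool y ang 0.1279 x-axis [-5.e-04 -1.e-04 -1.e+00]
travel cm [-1.063e+01  1.000e-02 -9.390e+00]
```

View pics/o1.png

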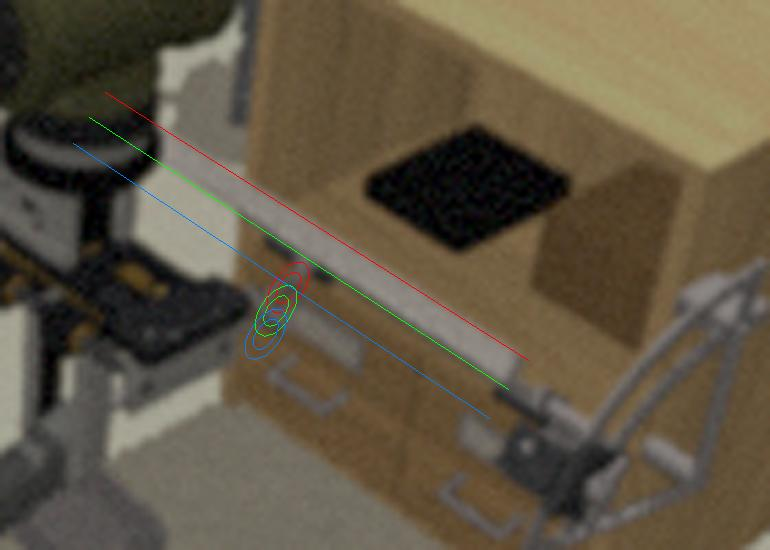

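View pics/o2.png

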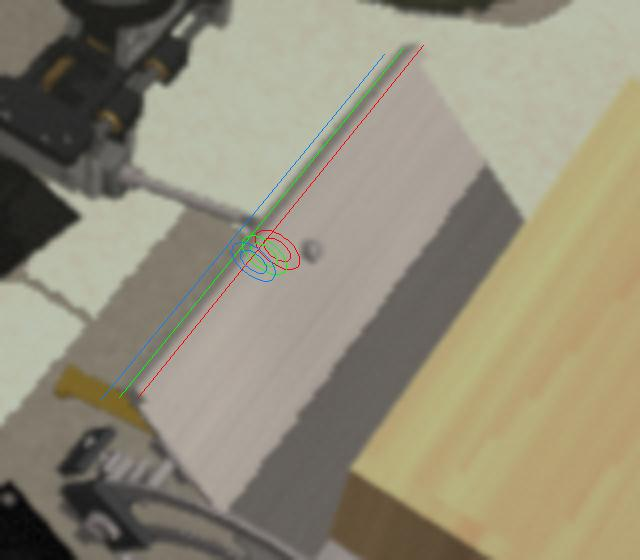

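View pics/wr12.png

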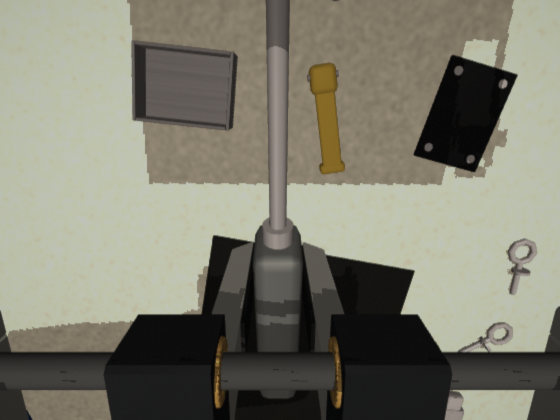

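Load is down to about 4.8 N with the flap at 0.80 and the rod pitched about 0.3. Now I'll draw it on diagonally.

Call:
carry_out(
  travel=[
    [0.4,0,0.15],
    [0.4,0,0.2],
    [0.3,0,0.2],
    [0,0,0],
  ],
  twist=[0,0,0,0],
)

```text
time: 17.2
position: [0.497, 0.0774, 0.2574]
orientation: [2.985, 1.569, 1.542]
contact_force: [0.3, 11.8, 1.9]
finger_gap: 0.0243
```

Call:
carry_out(
  travel=[
    [0.3,0,0.15],
    [0.3,0,0.15],
    [0,0,0],
  ],
  twist=[0,0,0],
)

```text
time: 17.58
position: [0.4972, 0.0745, 0.2512]
orientation: [-3.004, 1.569, 1.837]
contact_force: [-0.2, 11.5, -0.2]
finger_gap: 0.024
```

```bash
python3 - <<'E'
from h import *
go([.4844,.1753,.3746])
for n in ['scene','side']: shot(n,n[:2]+'13')
ov('sc13','',(290,130,430,230),5.5,[.75,.85,.95],'o1')
E
```

```text
t 17.575 pos [0.4972 0.0745 0.2512] F [-0.24 11.47 -0.21] gap 0.024
tool y ang 0.1284 x-axis [-5.0e-04  1.7e-03 -1.0e+00]
travel cm [-1.233e+01  1.000e-02 -1.018e+01]
```

View pics/o1.png

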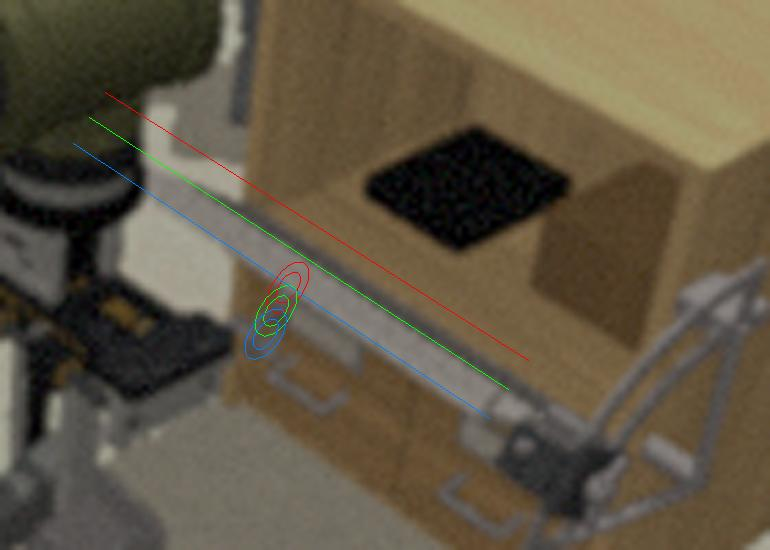

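Flap is now at about 0.93 and moving through the catch. I'll continue mostly downward.

Call:
carry_out(
  travel=[
    [0.4,0,0],
    [0.4,0,0],
    [0,0,0],
  ],
  twist=[0,0,0],
)

```text
time: 18.05
position: [0.4973, 0.0737, 0.2433]
orientation: [-1.799, 1.57, 3.041]
contact_force: [1.0, 4.9, 1.4]
finger_gap: 0.0239
```

```bash
python3 - <<'E'
from h import *
go([.4844,.1753,.3746])
for n in ['scene','side']: shot(n,n[:2]+'14')
ov('sc14','',(290,130,430,230),5.5,[.85,.95,1.05],'o1')
ov('si14','',(270,190,430,330),4,[.85,.95,1.05],'o2')
E
```

```text
t 18.05 pos [0.4973 0.0737 0.2433] F [1.   4.93 1.37] gap 0.0239
tool y ang 0.1279 x-axis [-5.e-04  1.e-04 -1.e+00]
travel cm [-1.313e+01  1.000e-02 -1.024e+01]
```

View pics/o1.png

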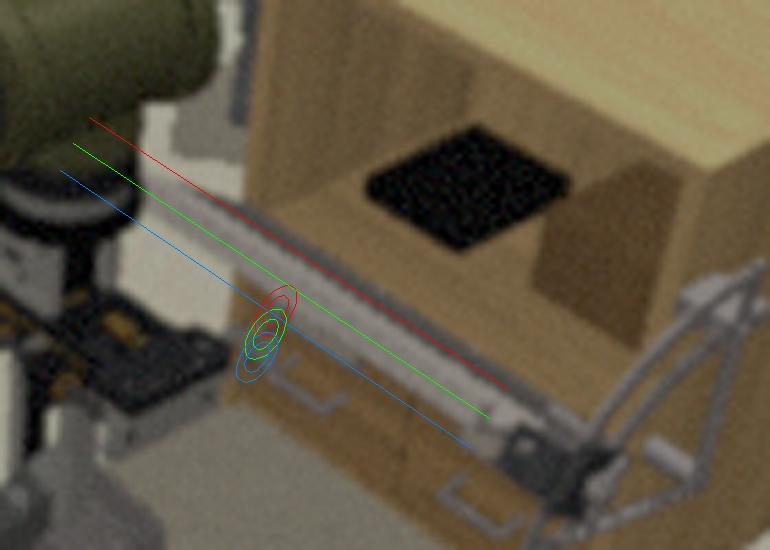

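View pics/o2.png

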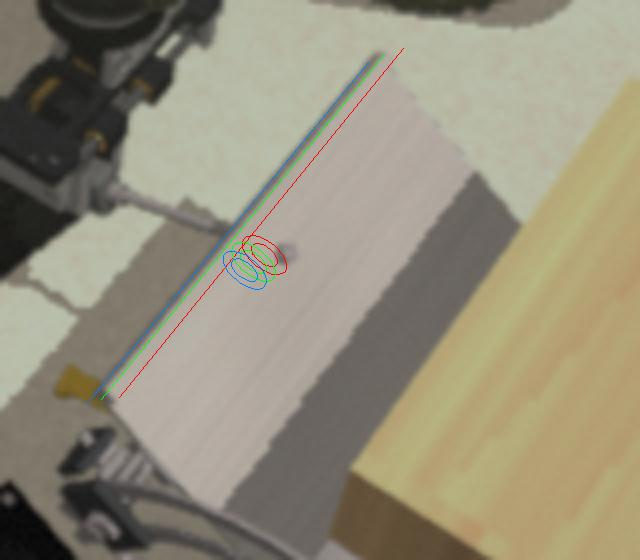

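Call:
carry_out(
  travel=[
    [0.35,0,0.12],
    [0.35,0,0.12],
    [0,0,0],
  ],
  twist=[0,0,0],
)

```text
time: 18.52
position: [0.4977, 0.0716, 0.2366]
orientation: [3.118, 1.57, 1.675]
contact_force: [0.7, 8.0, 1.2]
finger_gap: 0.0244
```

```bash
python3 - <<'E'
from h import *
go([.4844,.1753,.3746])
for n in ['scene','side','wrist']: shot(n,n[:2]+'15')
ov('sc15','',(290,130,430,230),5.5,[.85,.95,1.05],'o1')
ov('si15','',(270,190,430,330),4,[.85,.95,1.05],'o2')
E
```

```text
t 18.525 pos [0.4977 0.0716 0.2366] F [0.71 7.99 1.19] gap 0.0244
tool y ang 0.128 x-axis [-1.e-04  8.e-04 -1.e+00]
travel cm [-1.380e+01  1.000e-02 -1.046e+01]
```

View pics/o1.png

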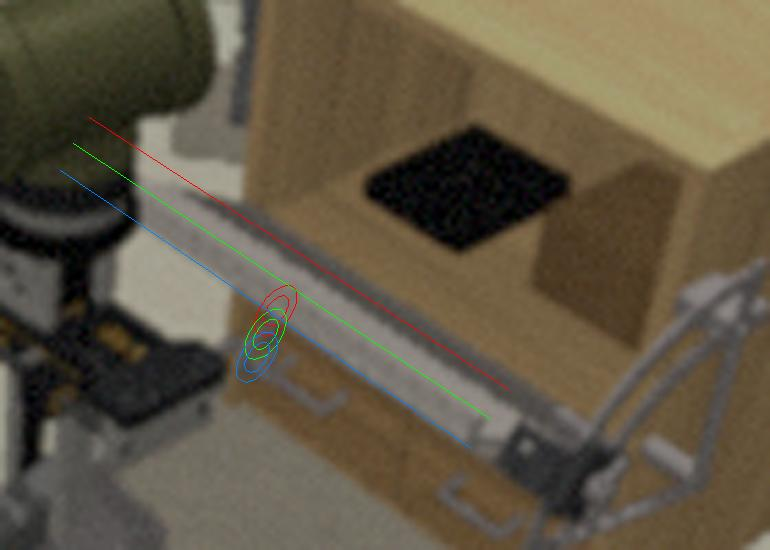

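View pics/o2.png

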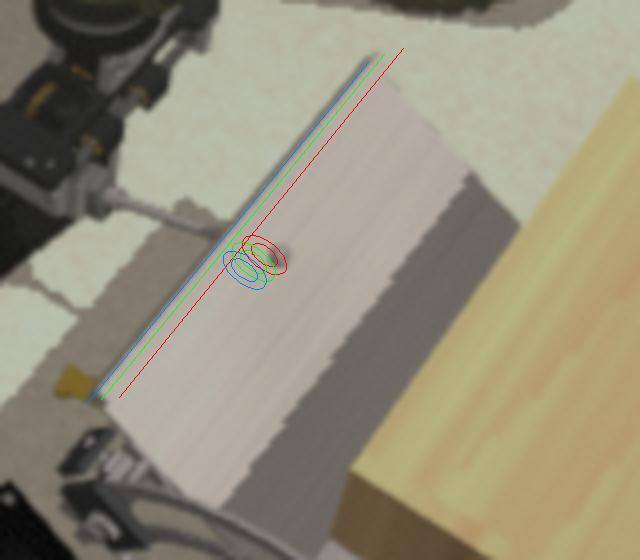

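Call:
carry_out(
  travel=[
    [0.35,0,0],
    [0.35,0,0],
    [0,0,0],
  ],
  twist=[0,0,0],
)

```text
time: 19.05
position: [0.4978, 0.072, 0.2299]
orientation: [2.563, 1.569, 1.121]
contact_force: [-0.0, 10.2, 4.3]
finger_gap: 0.0239
```

```bash
python3 - <<'E'
from h import *
go([.4844,.1753,.3746])
for n in ['scene','side','wrist']: shot(n,n[:2]+'16')
ov('sc16','',(290,130,430,230),5.5,[.95,1.05,1.12],'o1')
ov('si16','',(270,190,430,330),4,[.95,1.05,1.12],'o2')
E
```

```text
t 19.05 pos [0.4978 0.072  0.2299] F [-0.   10.17  4.3 ] gap 0.0239
tool y ang 0.1281 x-axis [ 7.0e-04  1.5e-03 -1.0e+00]
travel cm [-14.45   0.   -10.44]
```

View pics/o1.png

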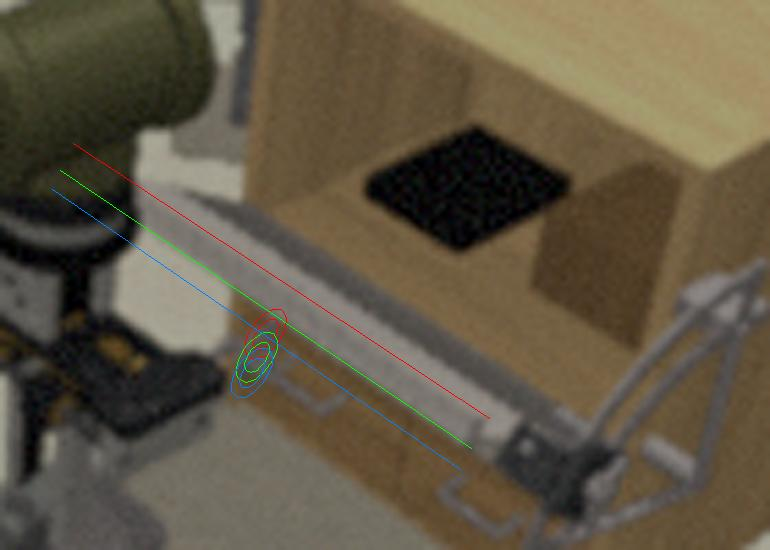

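View pics/o2.png

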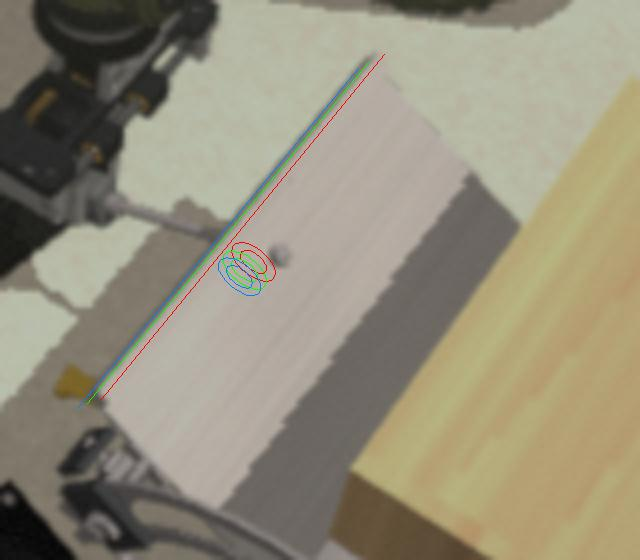

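View pics/wr16.png

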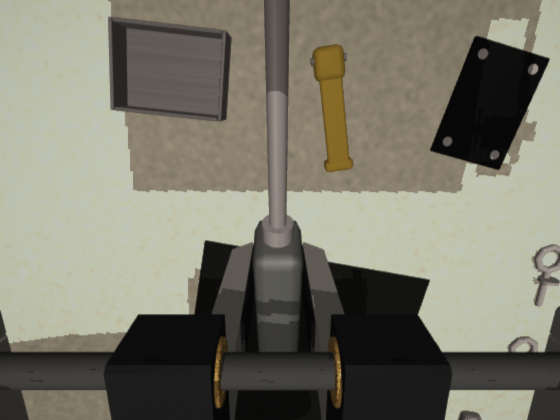

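The flap stopped moving while the load rose to 9 N along the arc, after the earlier peak at about 0.84 and the fall-off. That fits the end stop past the catch. I'll ease back slowly and see whether it stays.

Call:
carry_out(
  travel=[
    [-0.3,0,-0.1],
    [-0.3,0,-0.1],
    [-0.3,0,-0.1],
    [0,0,0],
  ],
  twist=[0,0,0,0],
)

```text
time: 19.7
position: [0.4973, 0.074, 0.2386]
orientation: [-0.414, 1.57, -1.857]
contact_force: [-0.5, 0.6, -2.3]
finger_gap: 0.0238
```

Call:
carry_out(
  travel=[
    [-0.3,0,-0.15],
    [-0.3,0,-0.15],
    [0,0,0],
  ],
  twist=[0,0,0],
)

```text
time: 20.08
position: [0.497, 0.0774, 0.2449]
orientation: [1.367, 1.57, -0.076]
contact_force: [0.5, -0.1, -1.6]
finger_gap: 0.0238
```

```bash
python3 - <<'E'
from h import *
go([.4844,.1753,.3746])
for n in ['scene','side','wrist']: shot(n,n[:2]+'17')
ov('sc17','',(290,130,430,230),5.5,[.95,1.05,1.12],'o1')
ov('si17','',(270,190,430,330),4,[.95,1.05,1.12],'o2')
E
```

```text
t 20.075 pos [0.497  0.0774 0.2449] F [ 0.46 -0.13 -1.64] gap 0.0238
tool y ang 0.1282 x-axis [ 4.e-04 -0.e+00 -1.e+00]
travel cm [-1.297e+01  1.000e-02 -9.870e+00]
```

View pics/o1.png

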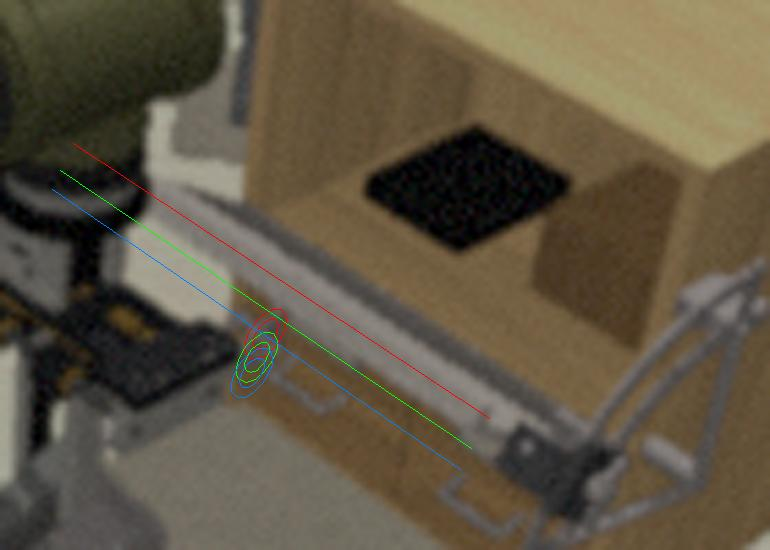

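View pics/o2.png

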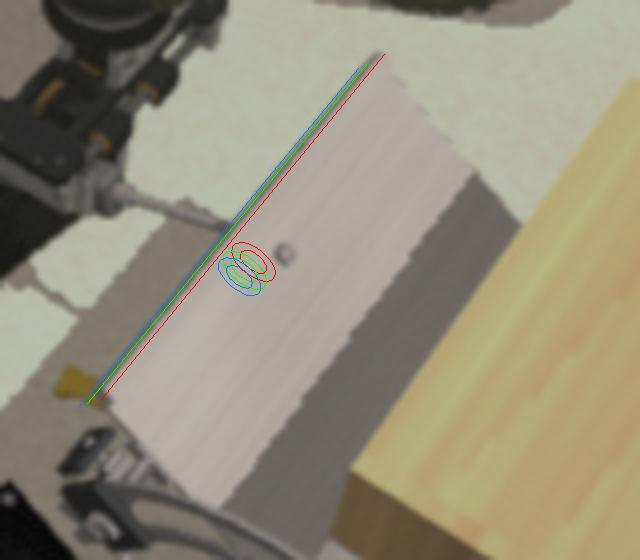

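Load is back to zero and the flap has settled at about 1.0 rad and stays, so it is caught. I'll withdraw the pin sideways slowly.

Call:
carry_out(
  travel=[
    [0,-0.3,0],
    [0,-0.4,0],
    [0,-0.4,0],
    [0,0,0],
  ],
  twist=[0,0,0,0],
)

```text
time: 20.72
position: [0.4858, 0.0759, 0.2448]
orientation: [1.699, 1.571, 0.256]
contact_force: [-0.3, 0.0, -2.1]
finger_gap: 0.0239
```

Call:
carry_out(
  travel=[
    [0,-0.4,0],
    [0,-0.5,0],
    [0,-0.6,0],
    [0,-0.8,0],
    [0,-0.8,0],
    [0,0,0],
  ],
  twist=[0,0,0,0,0,0],
)

```text
time: 21.48
position: [0.4548, 0.0719, 0.2448]
orientation: [1.551, 1.571, 0.108]
contact_force: [-0.4, 0.0, -1.4]
finger_gap: 0.0242
```

```bash
python3 - <<'E'
from h import *
go([.4844,.1753,.3746])
for n in ['scene','side','wrist']: shot(n,n[:2]+'18')
ov('sc18','',(290,130,430,230),5.5,[.95,1.05,1.12],'o1')
ov('si18','',(270,190,430,330),4,[.95,1.05,1.12],'o2')
E
```

```text
t 21.475 pos [0.4548 0.0719 0.2448] F [-0.35  0.05 -1.41] gap 0.0242
tool y ang 0.128 x-axis [ 2.e-04  0.e+00 -1.e+00]
travel cm [-12.98   4.26  -9.88]
```

View pics/o1.png

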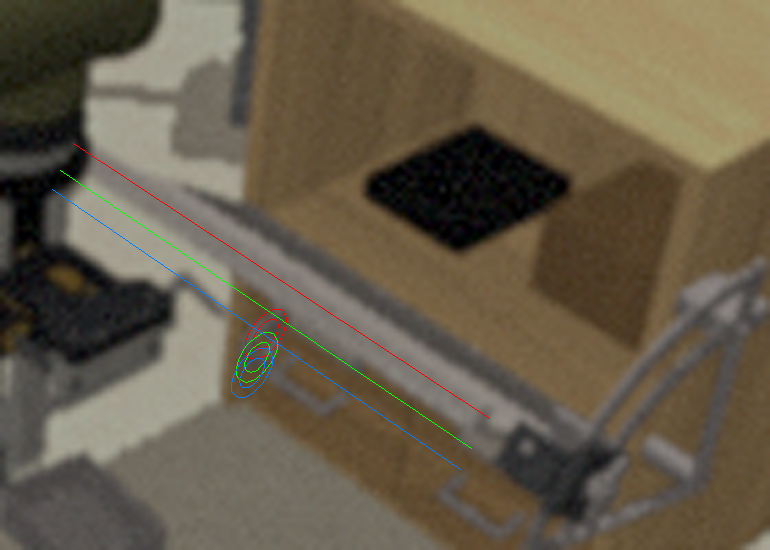

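View pics/o2.png

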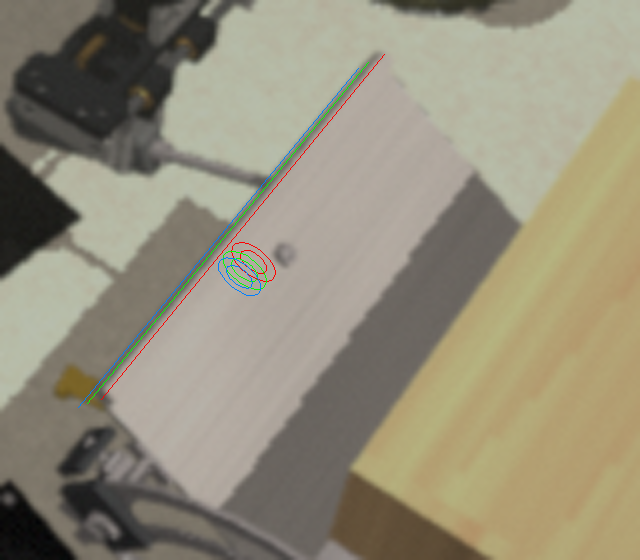

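View pics/wr18.png

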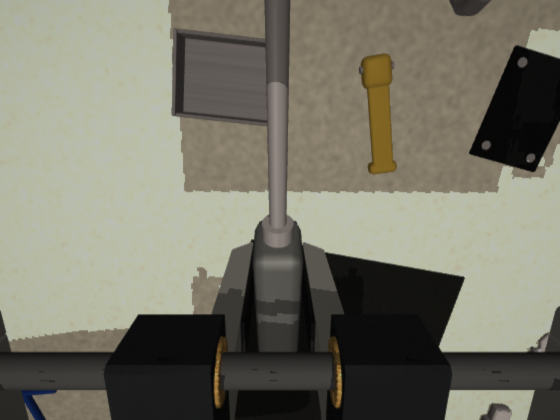

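Unhooked: the wrist view has the ring at (468,5), clear of the rod, and the flap stays down. I'll back off and go over the mat.

Call:
carry_out(
  travel=[
    [0,0,1.2],
    [0,0,2],
    [0,0,2.4],
    [0,0,2.4],
    [0,0.8,2.4],
    [0,0.8,2.4],
    [0,0.8,2.4],
    [0,0.8,2.4],
    [0,0.7,2.4],
    [0,0,1.5],
    [0,0,1.2],
    [0,0,0],
  ],
  twist=[0,0,0,0,0,0,0,0,0,0.05,0.055,0],
)

```text
time: 23.12
position: [0.5221, -0.1488, 0.2446]
orientation: [-2.005, 1.571, 2.728]
contact_force: [0.3, -0.2, -2.2]
finger_gap: 0.0237
```

```bash
python3 - <<'E'
from h import *
go([.523,-.148,.1065],.02)
for n in ['scene','side']: shot(n,n[:2]+'19')
E
```

```text
t 23.125 pos [ 0.5221 -0.1488  0.2446] F [ 0.28 -0.2  -2.2 ] gap 0.0237
tool y ang 0.0208 x-axis [-2.e-04  1.e-04 -1.e+00]
travel cm [13.81  0.1  -0.07]
twist 0.0008
```

View pics/sc19.png

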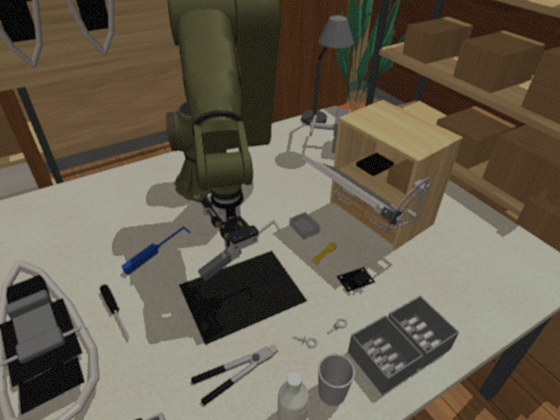

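View pics/si19.png

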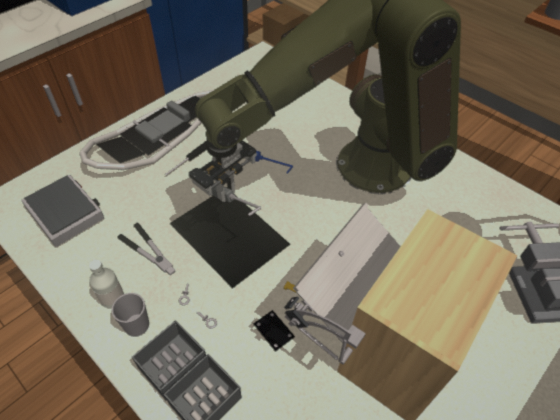

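The flap stays down and the rod is above the mat, hook pitched up. I'll lower until the tail touches, then press it level gently.

Call:
carry_out(
  travel=[
    [1.5,0,0],
    [2.5,0,0],
    [2.5,0,0],
    [1.5,0,0],
    [0.8,0,0],
    [0.5,0,0],
    [0,0,0],
  ],
  twist=[0,0,0,0,0,0,0],
)

```text
time: 24.1
position: [0.5224, -0.1483, 0.1518]
orientation: [1.273, 1.57, -0.274]
contact_force: [0.6, -0.2, -2.6]
finger_gap: 0.0236
```

Call:
carry_out(
  travel=[
    [0.4,0,0],
    [0.4,0,0],
    [0.4,0,0],
    [0,0,0],
  ],
  twist=[0,0,0,0],
)

```text
time: 24.6
position: [0.5225, -0.1482, 0.1398]
orientation: [1.564, 1.57, 0.016]
contact_force: [0.4, 3.1, 0.7]
finger_gap: 0.0236
```

Call:
carry_out(
  travel=[
    [0.4,0,0],
    [0.4,0,0],
    [0.4,0,0],
    [0,0,0],
  ],
  twist=[0,0,0,0],
)

```text
time: 25.1
position: [0.5225, -0.1482, 0.1277]
orientation: [1.359, 1.57, -0.189]
contact_force: [0.2, 1.9, 0.5]
finger_gap: 0.0241
```

Tail contact is only about 3 N, and the rod is levelling.

Call:
carry_out(
  travel=[
    [0.4,0,0],
    [0.4,0,0],
    [0.4,0,0],
    [0,0,0],
  ],
  twist=[0,0,0,0],
)

```text
time: 25.6
position: [0.5222, -0.1483, 0.1152]
orientation: [-1.645, 1.57, 3.09]
contact_force: [1.6, 1.0, -0.7]
finger_gap: 0.0237
```

Call:
carry_out(
  travel=[
    [0.3,0,0],
    [0.2,0,0],
    [0.2,0,0],
    [0,0,0],
  ],
  twist=[0,0,0,0],
)

```text
time: 26.1
position: [0.5223, -0.1483, 0.1084]
orientation: [-1.656, 1.571, 3.079]
contact_force: [0.1, 2.0, 1.7]
finger_gap: 0.0237
```

```bash
python3 - <<'E'
from h import *
go([.523,-.148,.1065],.02)
for n in ['scene','side','wrist']: shot(n,n[:2]+'20')
crop('sc20',170,200,320,350,4,'c1')
crop('si20',160,130,310,290,4,'c3')
E
```

```text
t 26.1 pos [ 0.5223 -0.1483  0.1084] F [0.12 2.04 1.71] gap 0.0237
tool y ang 0.0231 x-axis [-3.e-04  0.e+00 -1.e+00]
travel cm [ 0.19  0.08 -0.03]
twist 0.0031
```

View pics/c1.png

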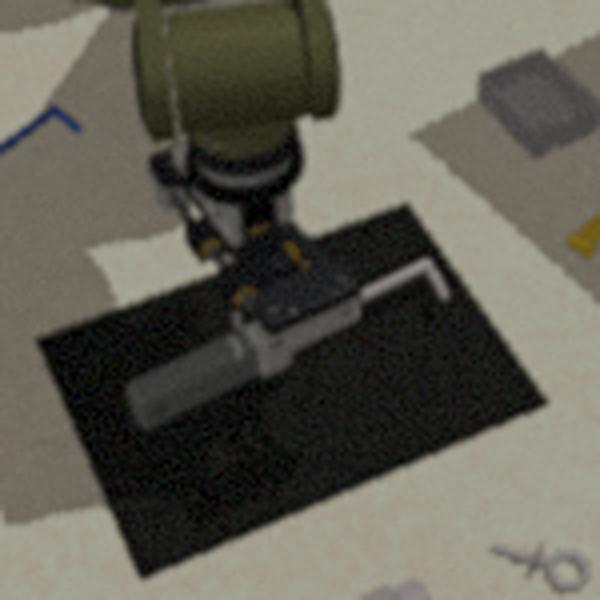

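View pics/wr20.png

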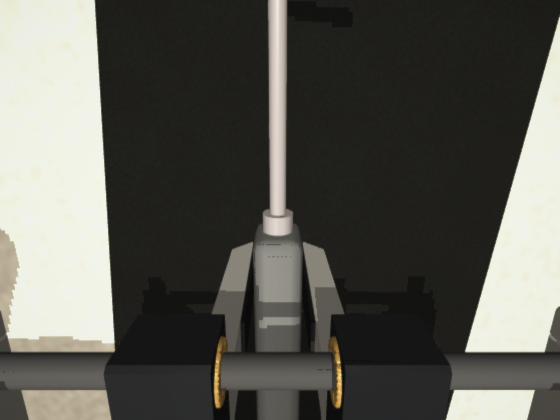

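Call:
carry_out(
  travel=[
    [0.15,0,0],
    [0.15,0,0],
    [0,0,0],
  ],
  twist=[0,0,0],
)

```text
time: 26.62
position: [0.5224, -0.1482, 0.1058]
orientation: [1.456, 1.571, -0.092]
contact_force: [-1.6, 4.0, 5.6]
finger_gap: 0.0238
```

```bash
python3 - <<'E'
from h import *
go([.523,-.148,.1065],.02)
for n in ['scene','wrist']: shot(n,n[:2]+'21')
crop('sc21',170,200,320,350,4,'c1')
E
```

```text
t 26.625 pos [ 0.5224 -0.1482  0.1058] F [-1.63  3.97  5.6 ] gap 0.0238
tool y ang 0.023 x-axis [ 1.e-04 -0.e+00 -1.e+00]
travel cm [-0.07  0.07 -0.02]
twist 0.003
```

View pics/wr21.png

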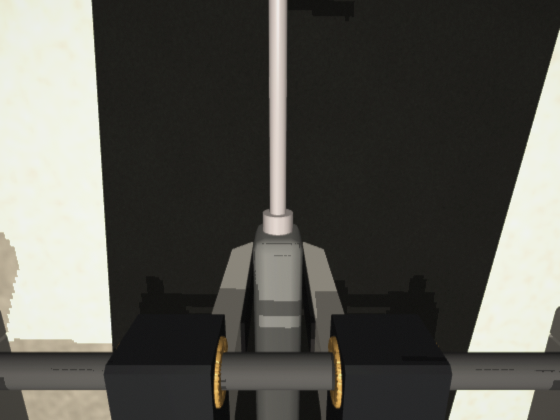

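Force is now about 7 N and rising: the handle sits flat on the mat. I'll let go and rise straight up.

Call:
carry_out(
  travel=[
    [0,0,0],
    [0,0,0],
    [0,0,0],
    [0,0,0],
    [0,0,0],
    [0,0,0],
  ],
  twist=[0,0,0,0,0,0],
  hand=0.3,
)

```text
time: 27.48
position: [0.5223, -0.1483, 0.1057]
orientation: [-2.228, 1.571, 2.508]
contact_force: [-1.0, -0.8, -0.1]
finger_gap: 0.0615
```

Call:
carry_out(
  travel=[
    [-0.5,0,0],
    [-1,0,0],
    [-2,0,0],
    [-3,0,0],
    [-4,0,0],
    [-4,0,0],
    [-4,0,0],
    [-2,0,0],
    [0,0,0],
  ],
  twist=[0,0,0,0,0,0,0,0,0],
)

```text
time: 28.6
position: [0.5224, -0.1483, 0.3125]
orientation: [1.198, 1.567, -0.35]
contact_force: [-0.5, -1.1, -0.6]
finger_gap: 0.0612
```

```bash
python3 - <<'E'
from h import *
go([.523,-.148,.1065],.02)
for n in ['scene','side','wrist']: shot(n,n[:2]+'22')
E
```

```text
t 28.6 pos [ 0.5224 -0.1483  0.3125] F [-0.47 -1.12 -0.6 ] gap 0.0612
tool y ang 0.023 x-axis [ 0.0031 -0.0011 -1.    ]
travel cm [ 2.06e+01 -1.00e-02 -6.00e-02]
twist 0.003
```

View pics/wr22.png

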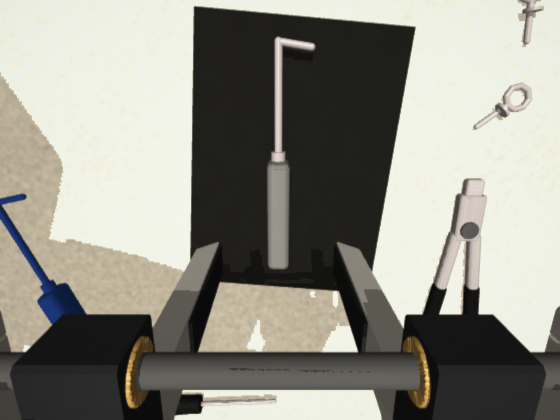

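View pics/sc22.png

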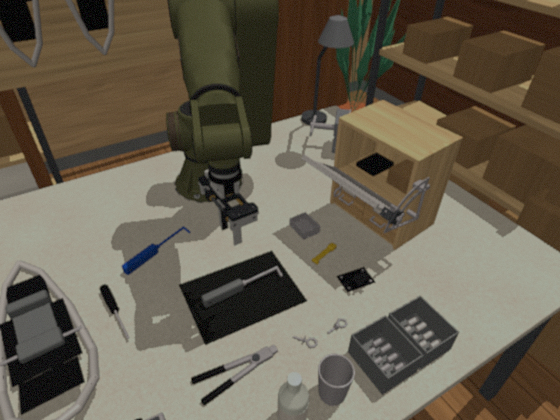

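View pics/si22.png

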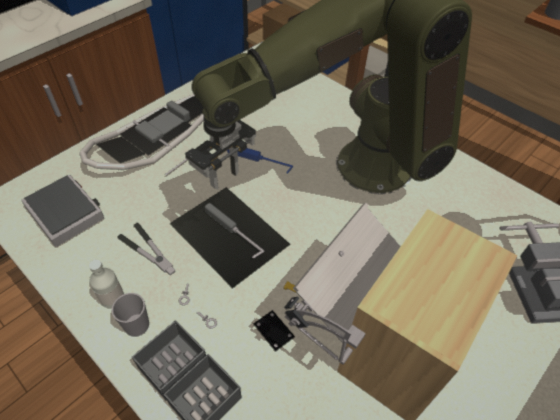

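The rod lies flat on the mat (scene 222,292; side 221,217), the flap is still down, the other things are where they were, and the gripper is clear.

```bash
python3 -c "
from h import *
print(read_state()['qvel'].round(4)); print(hand_in())"
```

```text
[ 0.0004  0.0077 -0.002   0.0001  0.0027 -0.0007]
the job is handed in; nothing more can be done
None
```

I handed the job in at about 28.6 s. I picked up the grey rod, put its pin through the eye and drew the flap down along its arc to the end stop. I then eased off, and the flap stayed down at about 1.0 rad by itself. After that I slid the pin out, lowered the rod onto the mat, let go and raised the gripper clear.

- **Rod:** in the last pictures it lies flat on the mat, in almost the same place as at the start.
- **Flap:** the last pictures show it still held down. When I eased off at the catch, the wrist force went back to about the rod's weight, as it should if the catch is holding.
- **Other things on the bench:** by eye they had not moved. The open flap partly hides the binding lever in the side view.
- **Load on the eye:** at the catch the rod pitched up in the grip, and the pull became mostly horizontal. The highest reading I took at the wrist was about 14 N, under the 20 N limit. I read it only at the end of each move, so a brief higher peak could have been missed. I then let the rod pitch further to line up with the pull.
- **Putting the rod down:** the rod was still tilted hook-up, so its tail touched the mat first. I pressed it level at no more than about 8 N before letting go.

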